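# Nest the paint pots, handles fanned

### The arm

A 6-joint arm with a two-finger parallel gripper is mounted at the origin on the work surface. World frame = base frame: x ahead of the robot, y to its left, z up, the work surface at z = 0. Lengths are in m, angles in rad, forces in N, time in s.
With the tool pointing down it reaches from about 0.375 to 0.9 m from the base axis. Payload 3.1 kg.
Tool frame: the origin (TCP) lies at the very end of the fingers, on their centre line; the grasp point (between the pads) lies 19 mm behind it (hold_point_z is the distance from the TCP to the grasp point, in m); x points along the fingers, y is the direction in which the jaws open and shut, and the axes are right-handed (so a half turn about x gives the same grasp; the last joint's range is limited). The gripper opens to 87 mm and grips with 3 to 60 N. Pads are 19 mm wide; open, the fingers measure 117 mm over their backs; the gripper's body (75 mm by 190 mm) begins 51 mm behind the grasp point.
Start: joints at [1.129, 0.527, 1.433, -0, 1.181, -0.178], TCP at [0.163, 0.603, 0.195] pointing down, gripper open.
Joint ranges: [-3.08, 3.08], [-0.75, 2.2], [0.22, 2.44], [-1.43, 4.57], [0, 2.65], [-2.85, 2.85]. Speed limits (rad/s): [2.79, 2.79, 3.14, 3.14, 3.14, 3.14].

### API

Orientations are given as a unit quaternion [x, y, z, w].
In Python, from rig import * gives the robot as it stands.
- The arm moves only by the tool send_rows, never from a script. Its argument "steps" is a list that holds one entry, the list of rows, each a list of 6 numbers: the shift along the tool's x, y, z in cm, then the turn, a rotation vector about the tool's x, y, z in units of 6 degrees (1.0 is 6 degrees). In form: [[[x, y, z, wx, wy, wz], ...]]. A call has 1 to 8 rows; each row shifts and turns the pose as measured when the row begins, along the tool's axes as they then stand; what a row does not reach is not made up. A row lasts 1/12 s, in which the tool goes at most 41.7 mm and 7.16 degrees, less where a joint would pass 70% of its speed; a pose out of reach is approached as far as the arm can. A call is refused whole if a number of a shift passes 4.17 or a number of a turn 1, either way. A call with a gripper value outside its range is refused whole. "gripper" is the closure, from 0 (fully open) to 1 (shut), set as the call begins (left out, the last holds). The fingers move at their own pace and stop on an object; "force" is the grip in N (left out, the last holds). Time passes only in rows, so rows that do not move let the fingers close. It gives the time, the measured TCP pose, the force and the opening at its end, in the units of the state.
- get_obs(): the state, without advancing time (a new reading comes with each control period).
- camera(name): name is "scene" or "top"; returns (picture, depth): 384x512x3 uint8, red, green, blue; 384x512 float32, m along the optical axis (not along the pixel's ray), 0 where there is no reading.
- camera_params(name): a dict with "intrinsics" (3x3 intrinsics, pixels), "position" and "attitude" of the camera in the world. Camera axes: x right, y down, z forward; pixel columns grow to the right and rows downward; lengths in m; the calibration is good to about 2 mm. A picture is of the moment at which its call begins. camera_params takes no time and is no camera call.
- hand_in(): hands the job in, once; it reports no verdict.
The state is a dict: "time": time; "q": joint angles; "joint_velocities": joint speeds; "joint_torque": joint torques, N m; "position": TCP position; "tool_rot": TCP orientation; "ft_force": force on the tool from outside, world axes, zero at the start; "moment": the same for the moment, N m; "grip_width": finger opening in m.
Only numpy, scipy, OpenCV 4.12 (cv2) and the standard library are available. Lean on these libraries where they do the work, as an engineer would, in place of code of your own. Each camera call takes 0.05 s, during which the arm holds its last target.

### The job

Tidy the three empty handled paint pots. First stand the tipped-over small yellow pot upright on the bare table and let go of it; then set the orange pot down inside the red pot, and after that the yellow pot inside the orange one, each sitting fully home on the floor of the one below, with the three handles fanned well apart so that none lies over or close beside another. Set the pots down rather than dropping them, leave the red pot where it stands, and do not disturb the apple, the jar or the brush.

Things in the scene. Friction and masses are not known exactly. Their poses are not given: they have to be found in the camera images.
- large: Largest, red, straight-walled open metal pot. Origin: centre of its underside; z along its axis to the mouth, x along its handle. Outer radius 50 mm, height 52 mm, wall 3.5 mm, floor 4 mm thick, about 600 g (balance point within 15 mm of the axis). Stands near the middle, handle roughly away from the robot.
- medium: Middle, orange, straight-walled open metal pot. Origin: centre of its underside; z along its axis to the mouth, x along its handle. Outer radius 39 mm, height 62 mm, wall 3.5 mm, floor 4 mm thick, about 240 g (balance point within 15 mm of the axis). Stands to the left or right. In the red pot it has about 6 mm play all round; seated, its underside is 4 mm above the red one's.
- small: Smallest, yellow, straight-walled open metal pot. Origin: centre of its underside; z along its axis to the mouth, x along its handle. Outer radius 30 mm, height 72 mm, wall 3.5 mm, floor 4 mm thick, about 180 g (balance point within 15 mm of the axis). Starts lying opposite the orange pot: axis level 30 mm up, mouth roughly away from the robot. In the orange pot it has 4 mm play; seated, its underside is 4 mm above the orange one's.
- large_tip (a point): Centre of the outer end of the red pot's handle, 130 mm from the axis. The handle sticks straight out, centre line 47 mm above the underside: steel shank 8 mm thick to 70 mm from the axis, then a black flat-sided grip 16 mm wide, 18 mm tall, from 70 to 130 mm. 
- medium_tip (a point): Centre of the outer end of the orange pot's handle, 124 mm from the axis. The handle sticks straight out, centre line 57 mm above the underside: steel shank 8 mm thick to 66 mm from the axis, then a black flat-sided grip 16 mm wide, 18 mm tall, from 66 to 124 mm. With handles in line the grips collide and the pot cannot sit home.
- small_tip (a point): Centre of the outer end of the yellow pot's handle, 124 mm from the axis. The handle sticks straight out, centre line 67 mm above the underside: steel shank 8 mm thick to 66 mm from the axis, then a black flat-sided grip 16 mm wide, 18 mm tall, from 66 to 124 mm. At the start it points to the left (+y), almost level, its end resting on the table.
- apple: Red wooden apple ornament with a stalk, 74 mm across, 78 mm tall, standing at the far right; bystander. Origin: centre of its underside.
- jar: Closed green paint jar, 68 mm across, 75 mm tall, standing at the far left; bystander. Origin: centre of its underside.
- brush: Paint brush with a dark wooden handle, 140 mm long, lying crosswise between the robot and the pots, less than 30 mm tall; bystander. Origin: about its middle, on the underside.
Mind the look-alikes: they are no part of the job. Of the things that look like the medium, the largest one is meant. Leave any white look-alike of the large alone.

How it is judged:
By the outcome, as a careful person would: the job done as asked, in the order asked, and still so for the second after the job is handed in, with the robot touching nothing.
It also fails if it takes over 67 s, if anything falls off the work surface, if the arm or the gripper's body presses on something with over 40 N, if the wrist force passes 120 N, or if a joint passes its speed limit or range.

## Working session

There is one attempt and no reset: what is moved stays moved. The work goes in short steps, Python scripts to look and compute and a tool call to move; the robot and the scene stay as the last step left them, time stands still between calls to the robot, and variables do not carry over. Pictures are saved under pics/ and viewed, and the job is handed in when it is done.

Besides the shell and the picture viewer there is one more tool, called after "Emit:" as name([rows], argument=value, ...), one row to a line, values as JSON. send_rows: Moves the arm, as the interface text tells. Its arguments: {"type":"object","properties":{"steps":{"type":"array"},"gripper":{"type":"number"},"force":{"type":"number"}},"required":["steps"]}

```bash
ls; mkdir -p pics
python3 - <<'E'
from rig import *
import cv2, numpy as np
print(get_obs())
for n in ("scene","top"):
    p,d=camera(n); cv2.imwrite(f"pics/{n}0.png",p[:,:,::-1]); np.savez(f"{n}0.npz",p=p,d=d)
    print(n,camera_params(n))
E
```

```text
pics
{'time': 0.0, 'q': array([ 1.12855260e+00,  5.28479185e-01,  1.43389640e+00, -2.12824651e-05,
        1.18134764e+00, -1.78475072e-01]), 'joint_velocities': array([-0.00072145, -0.00085656,  0.00224809,  0.00041282,  0.00071792,
        0.00062304]), 'joint_torque': array([-1.27268930e-03, -4.40054584e+01, -1.76591974e+01,  6.34149997e-02,
        5.81604999e-02, -1.51387990e-04]), 'position': array([0.1625759 , 0.60268119, 0.19376555]), 'tool_rot': array([ 0.0922639 ,  0.70118957, -0.09370271,  0.70074272]), 'ft_force': array([-0.81818779, -0.63682028,  0.5775115 ]), 'moment': array([-0.02423945, -0.0289686 , -0.0191095 ]), 'grip_width': 0.08678641280364412}
scene {'intrinsics': array([[444.69573497,   0.        , 257.45559172],
       [  0.        , 444.69573497, 185.76904731],
       [  0.        ,   0.        ,   1.        ]]), 'position': array([ 0.96484142, -0.47625137,  1.17465746]), 'attitude': array([ 0.90599999,  0.3325137 , -0.09430541, -0.24434638])}
top {'intrinsics': array([[404.55374399,   0.        , 258.96819186],
       [  0.        , 404.55374399, 197.58579693],
       [  0.        ,   0.        ,   1.        ]]), 'position': array([0.4663968 , 0.01548508, 1.15693805]), 'attitude': array([-0.70638083,  0.70736843, -0.01805639,  0.01816568])}
```

View pics/scene0.png

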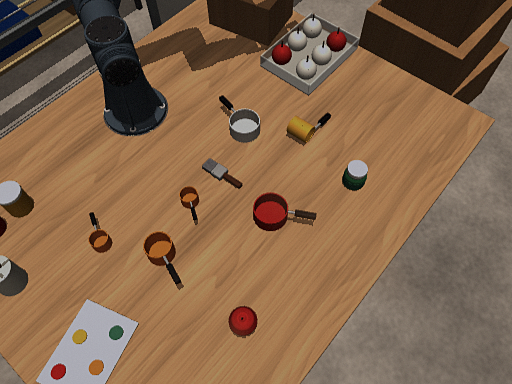

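View pics/top0.png

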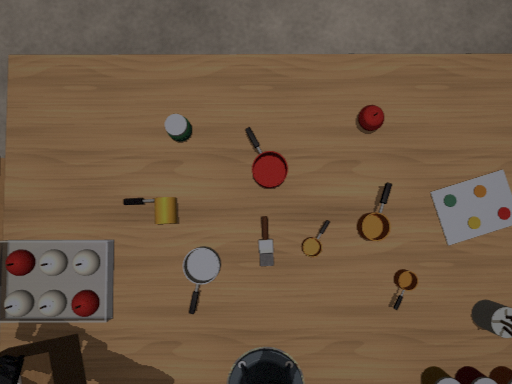

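The top view shows the red pot at (269,170) with its handle up-left, and the orange pot at (374,227) with its handle up and slightly right. The yellow pot lies at (165,210) with its handle pointing left. There are decoy oranges at (312,246) and (405,280) and a white pot at (202,265).

```bash
cat > h.py <<'E'
import numpy as np, cv2
from rig import *
from scipy.spatial.transform import Rotation as R
from scipy.optimize import least_squares
def cloud(n,d):
    c=camera_params(n);K=c['intrinsics']
    v,u=np.mgrid[0:d.shape[0],0:d.shape[1]]
    P=np.stack([(u-K[0,2])/K[0,0]*d,(v-K[1,2])/K[1,1]*d,d],-1)
    return P@R.from_quat(c['attitude']).as_matrix().T+c['position']
def ray(n,uv,z):
    c=camera_params(n);K=c['intrinsics'];uv=np.atleast_2d(uv).astype(float)
    r=np.c_[(uv[:,0]-K[0,2])/K[0,0],(uv[:,1]-K[1,2])/K[1,1],np.ones(len(uv))]@R.from_quat(c['attitude']).as_matrix().T
    return c['position']+r*((z-c['position'][2])/r[:,2:3])
def proj(n,X):
    c=camera_params(n);K=c['intrinsics']
    P=(np.atleast_2d(X)-c['position'])@R.from_quat(c['attitude']).as_matrix()
    return P[:,:2]/P[:,2:]*K[0,0]+K[:2,2]
def fitc(xy,r=None):
    f=lambda p:np.hypot(*(xy-p[:2]).T)-(p[2] if r is None else r)
    s=least_squares(f,[*np.median(xy,0),r or .04],loss='soft_l1',f_scale=.002)
    return s.x, np.abs(s.fun).mean()
def snap(tag,crop=None,names=("scene","top")):
    o={}
    for n in names:
        p,d=camera(n);o[n]=(p,d);np.savez(f"{n}{tag}.npz",p=p,d=d)
        cv2.imwrite(f"pics/{n}{tag}.png",p[:,:,::-1])
    return o
def load(n,tag):
    z=np.load(f"{n}{tag}.npz");return z['p'],z['d']
E
python3 - <<'E'
from h import *
for n in("top","scene"):
    p,d=load(n,"0");X=cloud(n,d);hsv=cv2.cvtColor(p,cv2.COLOR_RGB2HSV)
    tab=X[200:240,210:250] if n=="top" else X[270:300,200:220]
    print(n,"table z",np.median(tab[...,2]),tab[...,2].std())
    for nm,uv,H in(("red",(269,170),.052),("orange",(374,227),.062),("yellow",(165,210),.06)):
        if n=="scene": uv={"red":(270,211),"orange":(160,249),"yellow":(301,129)}[nm]
        x,y,_=ray(n,uv,H/2)[0]
        m=(np.hypot(X[...,0]-x,X[...,1]-y)<.16)&(d>0)
        c=X[m&(X[...,2]>.012)]
        print(n,nm,x,y,len(c),np.percentile(c[:,2],[5,50,95,99]))
        if nm!="yellow":
            near=c[(np.hypot(c[:,0]-x,c[:,1]-y)<.07)&(c[:,2]>H-.008)]
            q=near[:,:2]
            print(len(q),fitc(q), fitc(q,.048 if nm=="red" else .0375))
        g=m&(hsv[...,2]<70)&(X[...,2]>.008)
        G=X[g]; 
        if len(G)>5: print("grip",len(G),G.mean(0),G.min(0),G.max(0))
E
python3 -c "
import cv2
a=cv2.imread('pics/top0.png')
cv2.imwrite('pics/t0y.png',cv2.resize(a[110:270,100:290],None,fx=4,fy=3.7,interpolation=2))
cv2.imwrite('pics/t0o.png',cv2.resize(a[160:320,290:440],None,fx=4,fy=3.7,interpolation=2))"
```

```text
top table z 0.00028666685991241003 0.050090340435019864
top red 0.6019378643124516 -0.012667829169782641 485 [0.01526935 0.05042969 0.05742566 0.05937645]
177 (array([ 0.60323499, -0.01172229,  0.0481734 ]), np.float64(0.0019862910372478756)) (array([ 0.6032512 , -0.01172433,  0.048     ]), np.float64(0.001987660481128153))
grip 322 [0.61313646 0.00824097 0.03785477] [ 0.44477742 -0.05894876  0.00809083] [0.71722891 0.05374558 0.06088627]
top orange 0.44191265299392446 -0.30363157377686645 728 [0.01714406 0.04944602 0.06696764 0.06865603]
190 (array([ 0.44620387, -0.29829313,  0.03766914]), np.float64(0.004348450459518401)) (array([ 0.44617211, -0.29830099,  0.0375    ]), np.float64(0.004338975732629864))
grip 548 [ 0.45283239 -0.29805519  0.04421004] [ 0.29406418 -0.40180609  0.00804439] [ 0.56164747 -0.14919202  0.0707575 ]
top yellow 0.48992957327427666 0.2773715389228003 817 [0.01888784 0.05210987 0.06161595 0.0631753 ]
grip 179 [0.49239621 0.32875107 0.02352936] [0.34284108 0.15879564 0.00829188] [0.52415022 0.39989559 0.05045504]
scene table z 0.002046160860034285 0.09544349454
[... 310 characters left out ...]
7  0.03367548] [ 0.44440459 -0.06368783  0.00801552] [0.72173196 0.05237675 0.06618509]
scene orange 0.4486319914587873 -0.29954792396813135 891 [0.01566729 0.04699916 0.06906825 0.07129226]
218 (array([ 0.44820204, -0.29989373,  0.03755449]), np.float64(0.003876317240840546)) (array([ 0.44819138, -0.29989547,  0.0375    ]), np.float64(0.0038695084848842857))
grip 643 [ 0.4498444  -0.2966831   0.04074023] [ 0.30989343 -0.39912866  0.00803287] [ 0.56542925 -0.14623463  0.07301783]
scene yellow 0.49229907685900254 0.2796989669893876 652 [0.017559   0.04799228 0.06281727 0.0653051 ]
grip 226 [0.45612897 0.27037908 0.02606457] [0.34396927 0.15685345 0.0084452 ] [0.52927044 0.40142985 0.05145273]
```

View pics/t0y.png

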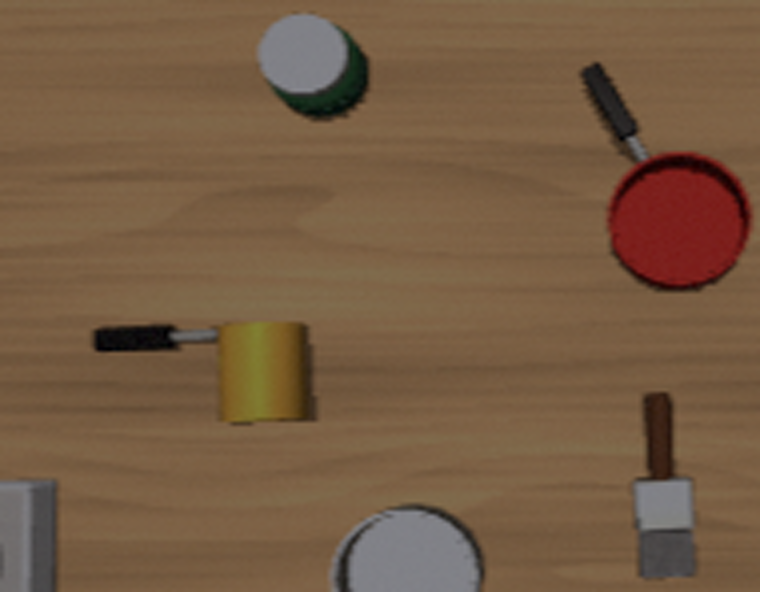

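Run:
```python
from h import *
o=get_obs();M=R.from_quat(o['tool_rot']).as_matrix();print("tool axes cols\n",M.round(3))
for n,cs in(("top",{"red":(254,138),"orange":(385,193),"yellow":(137,202)}),("scene",{"red":(305,215),"orange":(174,272),"yellow":(323,121)})):
    p,d=load(n,"0");hsv=cv2.cvtColor(p,cv2.COLOR_RGB2HSV);X=cloud(n,d)
    dark=((p.max(2)<60)&(hsv[...,1]<150)).astype(np.uint8)
    k,L,st,ce=cv2.connectedComponentsWithStats(dark)
    for nm,(u,v) in cs.items():
        h={"red":.056,"orange":.066,"yellow":.025}[nm]
        best=min(range(1,k),key=lambda i:np.hypot(*(ce[i]-(u,v)))+(1e3 if st[i,4]<25 else 0))
        vv,uu=np.where(L==best);W=ray(n,np.c_[uu,vv],h)[:,:2]
        c=W.mean(0);w,V=np.linalg.eigh(np.cov(W.T));e=V[:,1]
        if e@(c-np.array({"red":(.6048,-.0125),"orange":(.447,-.299),"yellow":(.48,.277)}[nm]))<0:e=-e
        t=(W-c)@e
        print(n,nm,len(uu),"c",c.round(4),"ang",np.degrees(np.arctan2(e[1],e[0])).round(1),"span",np.ptp(t).round(4), "zcloud",np.median(X[L==best][:,2]).round(3))
        ctr=np.array({"red":(.6048,-.0125),"orange":(.447,-.299),"yellow":(.48,.277)}[nm]);dd=c-ctr
        print("   from centre",np.degrees(np.arctan2(dd[1],dd[0])).round(1),np.hypot(*dd).round(4))
    # yellow body
    y=((hsv[...,0]>20)&(hsv[...,0]<33)&(hsv[...,1]>150)).astype(np.uint8)
    k,L,st,ce=cv2.connectedComponentsWithStats(y)
    i=1+np.argmax(st[1:,4]) if n=="top" else min(range(1,k),key=lambda i:np.hypot(*(ce[i]-(301,129))))
    c,wh,a=cv2.minAreaRect(np.argwhere(L==i)[:,::-1].astype(np.float32))
    print(n,"yellow",st[i],ce[i],c,wh,a)
    Y=X[(L==i)&(X[...,2]>.035)];print(Y.mean(0),np.percentile(Y,[2,98],axis=0).round(4).tolist())
    if n=="top":
        b=cv2.boxPoints((c,wh,a));print("box at z.03",ray(n,b,.03)[:,:2].round(4).tolist(), "z.06",ray(n,b,.06)[:,:2].round(4).tolist())
    # ridge: top points
    T=X[(L==i)&(X[...,2]>.052)];print("ridge mean",T.mean(0)); w,V=np.linalg.eigh(np.cov(T[:,:2].T));print(V[:,1])
```

```text
tool axes cols
 [[-0.001  0.261  0.965]
 [-0.002  0.965 -0.261]
 [-1.    -0.002 -0.   ]]
top red 134 c [0.6884 0.035 ] ang 26.3 span 0.0607 zcloud 0.056
   from centre 29.6 0.0962
top orange 138 c [ 0.5347 -0.3257] ang -19.6 span 0.0587 zcloud 0.065
   from centre -16.9 0.0917
top yellow 129 c [0.515  0.3661] ang 90.5 span 0.0561 zcloud 0.021
   from centre 68.6 0.0958
top yellow [158 197  11  27 285] [163.11578947 209.92982456] (163.0, 210.0) (26.0, 10.0) 90.0
[0.48925698 0.27302261 0.07049693] [[0.4542, 0.2624, 0.0543], [0.5246, 0.2902, 0.064]]
box at z.03 [[0.5262, 0.2973], [0.5262, 0.2694], [0.4538, 0.2687], [0.4538, 0.2965]] z.06 [[0.5246, 0.2898], [0.5246, 0.2626], [0.4541, 0.2619], [0.4542, 0.289]]
ridge mean [0.48925698 0.27302261 0.07049693]
[0.18935805 0.98190811]
scene red 106 c [0.6956 0.0327] ang 26.7 span 0.0592 zcloud 0.057
   from centre 26.5 0.1015
scene orange 130 c [ 0.5394 -0.3293] ang -18.3 span 0.061 zcloud 0.068
   from centre -18.2 0.0973
scene yellow 65 c [0.5231 0.3641] ang 92.3 span 0.0557 zcloud 0.022
   from centre 63.7 0.0972
scene yellow [290 117  22  16 135] [300.97037037 124.78518519] (300.5384521484375, 124.1922836303711) (21.0786075592041, 6.933752536773682) 33.6900634765625
[0.49845619 0.26687737 0.06915101] [[0.4599, 0.2618, 0.0561], [0.5265, 0.2859, 0.0664]]
ridge mean [0.49845619 0.26687737 0.06915101]
[-0.55510171  0.83178248]
```

Run:
```python
from h import *
for n in("top","scene"):
    p,d=load(n,"0");X=cloud(n,d).reshape(-1,3)
    q=X[(np.abs(X[:,0]-.49)<.05)&(np.abs(X[:,1]-.276)<.036)&(X[:,2]>.02)&(X[:,2]<.07)]
    f=lambda s:np.hypot(q[:,1]-s[0]-s[2]*(q[:,0]-.49),q[:,2]-s[1])-.03
    s=least_squares(f,[.276,.03,0],loss='soft_l1',f_scale=.002);print(n,len(q),s.x,np.abs(s.fun).mean())
    t=q[q[:,2]>.045];print(np.percentile(t[:,0],[1,3,50,97,99]).round(4))
```

```text
top 582 [0.27816933 0.03016911 0.05484468] 0.001306388804134412
[0.4541 0.4567 0.4894 0.5229 0.5248]
scene 420 [0.27748696 0.03216851 0.03633251] 0.0017205644732126264
[0.4567 0.4587 0.4938 0.5263 0.5281]
```

Emit:
send_rows([
  [[0, 0, 0, 1, 0, 0], [0, 0, 0, 1, 0, 0], [0, 0, 0, 0.5, 0, 0]],
], gripper=0)

```text
time: 0.35
position: [0.162, 0.6014, 0.1921]
tool_rot: [0.185, 0.682, -0.19, 0.681]
ft_force: [1.7, -0.8, -0.4]
grip_width: 0.0866
```

```bash
cat >> h.py <<'E'
def TR(pitch,yaw):
    """tool: x down tilted; pitch>0 tips pointing back to -x(local) ; yaw=world angle of jaw y minus 90"""
    R0=np.array([[0,0,1],[0,1,0],[-1,0,0]]).astype(float)
    return R.from_euler('z',yaw,degrees=True)*R.from_euler('y',pitch,degrees=True)*R.from_matrix(R0)
def go(tgt,Rt,n=None,hold=True,p0=None,R0=None):
    """tgt = grasp point (hold) target"""
    o=get_obs();p=o['position'] if p0 is None else p0;R0=R.from_quat(o['tool_rot']) if R0 is None else R0
    t=np.array(tgt,float)
    if hold:
        p=p-.019*R0.as_matrix()[:,0]
    rv=(R0.inv()*Rt).as_rotvec()
    w=np.degrees(np.linalg.norm(rv))/6
    k=max(1,int(np.ceil(max(w/.97,np.linalg.norm(t-p)/.038)))) if n is None else n
    rows=[]
    Rc=R0;
    tcp=lambda q,Rr:q+(.019*Rr.as_matrix()[:,0] if hold else 0)
    for i in range(k):
        Rn=R0*R.from_rotvec(rv*(i+1)/k);qc=p+(t-p)*i/k;qn=p+(t-p)*(i+1)/k
        s=Rc.inv().apply(tcp(qn,Rn)-tcp(qc,Rc))*100;ww=np.degrees((Rc.inv()*Rn).as_rotvec())/6
        rows.append([round(float(x),2) for x in (*s,*ww)]);Rc=Rn
    print("n",k,"q",o['q'].round(2).tolist(),"hold",p.round(4).tolist())
    for r in rows: print(r)
E
python3 - <<'E'
from h import *
go([.5675,.281,.17],TR(0,2))
E
```

```text
n 14 q [1.13, 0.53, 1.44, -0.0, 1.18, 0.09] hold [0.1621, 0.6015, 0.2111]
[0.3, -0.48, 3.66, -0.39, -0.0, 0.0]
[0.3, -0.63, 3.64, -0.39, -0.0, 0.0]
[0.3, -0.78, 3.61, -0.39, -0.0, 0.0]
[0.3, -0.93, 3.57, -0.39, -0.0, 0.0]
[0.3, -1.07, 3.53, -0.39, -0.0, 0.0]
[0.3, -1.22, 3.48, -0.39, -0.0, 0.0]
[0.3, -1.36, 3.43, -0.39, -0.0, 0.0]
[0.3, -1.5, 3.37, -0.39, -0.0, 0.0]
[0.3, -1.63, 3.31, -0.39, -0.0, 0.0]
[0.3, -1.77, 3.24, -0.39, -0.0, 0.0]
[0.3, -1.9, 3.17, -0.39, -0.0, 0.0]
[0.3, -2.03, 3.09, -0.39, -0.0, 0.0]
[0.29, -2.15, 3.0, -0.39, -0.0, 0.0]
[0.29, -2.27, 2.91, -0.39, -0.0, 0.0]
```

Emit:
send_rows([
  [[0, -0.5, 3.7, -0.4, 0, 0], [0, -0.6, 3.6, -0.4, 0, 0], [0, -0.8, 3.6, -0.4, 0, 0], [0, -0.9, 3.6, -0.4, 0, 0], [0, -1.1, 3.5, -0.4, 0, 0], [0, -1.2, 3.5, -0.4, 0, 0], [0, -1.4, 3.4, -0.4, 0, 0], [0, -1.5, 3.4, -0.4, 0, 0]],
])

```text
time: 1.02
position: [0.3952, 0.4175, 0.1876]
tool_rot: [0.058, 0.708, -0.064, 0.701]
ft_force: [0.2, 0.3, -0.0]
grip_width: 0.0873
```

Emit:
send_rows([
  [[0, -1.6, 3.3, -0.4, 0, 0], [0, -1.8, 3.2, -0.4, 0, 0], [0, -1.9, 3.2, -0.4, 0, 0], [0, -2, 3.1, -0.4, 0, 0], [0, -2.1, 3.0, -0.4, 0, 0], [0, -2.2, 2.9, -0.4, 0, 0]],
])

```text
time: 1.52
position: [0.5804, 0.2802, 0.1839]
tool_rot: [-0.035, 0.712, 0.029, 0.701]
ft_force: [0.3, 1.1, -0.2]
grip_width: 0.0871
```

Run:
```python
from h import *
go([.5675,.281,.16],TR(45,2))
```

```text
n 8 q [0.28, 0.57, 1.38, -0.0, 1.21, -1.38] hold [0.5807, 0.2804, 0.2029]
[0.53, 0.03, -0.34, 0.06, 0.92, 0.04]
[0.54, 0.03, -0.28, 0.06, 0.92, 0.04]
[0.55, 0.03, -0.23, 0.06, 0.92, 0.04]
[0.55, 0.03, -0.18, 0.06, 0.92, 0.04]
[0.55, 0.03, -0.12, 0.06, 0.92, 0.04]
[0.54, 0.02, -0.07, 0.06, 0.92, 0.04]
[0.53, 0.02, -0.02, 0.06, 0.92, 0.04]
[0.51, 0.02, 0.03, 0.06, 0.92, 0.04]
```

Emit:
send_rows([
  [[0.5, 0, -0.3, 0.1, 0.9, 0], [0.5, 0, -0.3, 0.1, 0.9, 0], [0.5, 0, -0.2, 0.1, 0.9, 0], [0.5, 0, -0.2, 0.1, 0.9, 0.1], [0.5, 0, -0.1, 0, 0.9, 0.1], [0.5, 0, -0.1, 0.1, 0.9, 0], [0.5, 0, 0, 0, 1, 0], [0.5, 0, 0, 0, 1, 0]],
])

```text
time: 2.18
position: [0.5617, 0.2703, 0.1518]
tool_rot: [-0.01, 0.929, 0.003, 0.369]
ft_force: [1.1, 0.4, -0.2]
grip_width: 0.0872
```

Run:
```python
from h import *
go([.5675,.281,.10],TR(45,2))
```

```text
n 2 q [0.2, 1.0, 0.84, 0.15, 2.11, -1.37] hold [0.5755, 0.2706, 0.1648]
[2.51, 0.53, 2.12, -0.05, -0.14, -0.04]
[2.53, 0.53, 2.08, -0.05, -0.14, -0.04]
```

Emit:
send_rows([
  [[2.5, 0.5, 2.1, 0, -0.1, 0], [2.5, 0.5, 2.1, 0, -0.1, 0], [0, 0, 0, 0, 0, 0]],
])

```text
time: 2.43
position: [0.5546, 0.2778, 0.0764]
tool_rot: [-0.009, 0.927, 0.001, 0.374]
ft_force: [-2.2, 0.0, -1.1]
grip_width: 0.0872
```

Run:
```python
from h import *
go([.4975,.278,.03],TR(45,2))
```

```text
n 3 q [0.21, 1.07, 0.88, 0.15, 1.98, -1.37] hold [0.5683, 0.278, 0.0895]
[3.08, 0.04, -0.19, -0.05, -0.06, -0.03]
[3.07, 0.05, -0.21, -0.05, -0.06, -0.03]
[3.07, 0.06, -0.23, -0.05, -0.06, -0.03]
```

Emit:
send_rows([
  [[2, 0, -0.1, 0, -0.1, 0], [2, 0, -0.1, 0, -0.1, 0], [2, 0, -0.2, 0, 0, 0], [2, 0, -0.2, 0, 0, 0], [1.2, 0, 0, 0, 0, 0], [0, 0, 0, 0, 0, 0]],
])

```text
time: 2.93
position: [0.4828, 0.2753, 0.0165]
tool_rot: [-0.009, 0.924, 0.001, 0.382]
ft_force: [-0.9, 0.1, 0.1]
grip_width: 0.087
```

```bash
python3 - <<'E'
from h import *
go([.4975,.278,.03],TR(45,2))
o=snap("1")
E
python3 -c "
import cv2
a=cv2.imread('pics/scene1.png')[60:200,220:400];b=cv2.imread('pics/top1.png')[140:280,90:270]
import numpy as np
cv2.imwrite('pics/c1.png',cv2.resize(np.hstack([a,b]),None,fx=2.2,fy=2.2,interpolation=2))"
```

```text
n 1 q [0.23, 1.04, 1.14, 0.15, 1.73, -1.39] hold [0.4962, 0.2756, 0.0299]
[-0.1, 0.22, 0.09, -0.15, -0.01, -0.08]
```

View pics/c1.png

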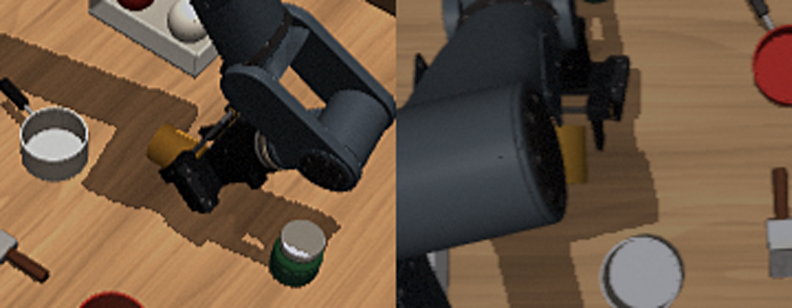

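The picture shows the fingers straddling the yellow pot, so I'm closing on it.

Emit:
send_rows([
  [[0, 0.2, 0, -0.1, 0, 0], [0, 0, 0, 0, 0, 0], [0, 0, 0, 0, 0, 0], [0, 0, 0, 0, 0, 0], [0, 0, 0, 0, 0, 0], [0, 0, 0, 0, 0, 0]],
], gripper=1, force=30)

```text
time: 3.53
position: [0.4925, 0.2785, 0.0214]
tool_rot: [-0.01, 0.921, 0.008, 0.39]
ft_force: [0.1, -0.8, 0.1]
grip_width: 0.0575
```

Run:
```python
from h import *
go([.50,.278,.10],TR(45,2))
```

```text
n 2 q [0.23, 1.04, 1.12, 0.15, 1.74, -1.4] hold [0.5057, 0.2787, 0.035]
[-2.14, -0.02, -2.48, -0.01, 0.08, -0.06]
[-2.11, -0.03, -2.5, -0.01, 0.08, -0.06]
```

Emit:
send_rows([
  [[0, 0, 0, 0, 0, 0], [0, 0, 0, 0, 0, 0], [0, 0, 0, 0, 0, 0]],
])

```text
time: 3.78
position: [0.4925, 0.2784, 0.0214]
tool_rot: [-0.01, 0.921, 0.008, 0.39]
ft_force: [0.6, -0.3, 0.4]
grip_width: 0.0574
```

```bash
python3 - <<'E'
from h import *
o=get_obs();print(o['q'].round(4),o['moment'],o['grip_width'],o['joint_velocities'].round(3),R.from_quat(o['tool_rot']).as_matrix().round(3))
o=snap("2")
E
python3 -c "
import cv2
a=cv2.imread('pics/scene2.png')[60:200,220:400];b=cv2.imread('pics/top2.png')[140:280,90:270]
import numpy as np
cv2.imwrite('pics/c2.png',cv2.resize(np.hstack([a,b]),None,fx=2.2,fy=2.2,interpolation=2))"
```

```text
[ 0.2285  1.0381  1.1199  0.1486  1.7395 -1.4027] [ 0.12227661 -0.33055608 -0.01758572] 0.05743066779187101 [ 0.     0.001  0.    -0.     0.003 -0.   ] [[-0.695 -0.024  0.718]
 [-0.012  1.     0.022]
 [-0.719  0.007 -0.695]]
```

View pics/c2.png

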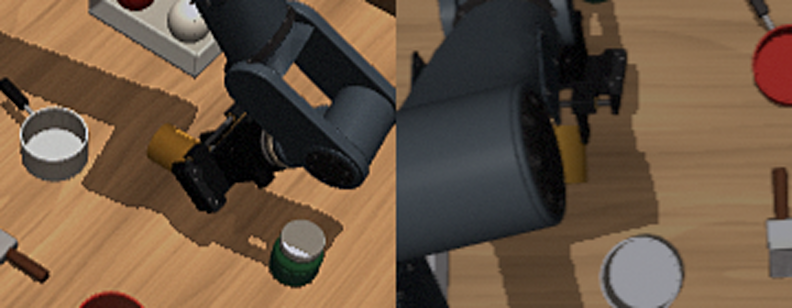

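Emit:
send_rows([
  [[-1.1, 0, -1.2, 0, 0, 0], [-1.1, 0, -1.2, 0, 0, 0], [-1.1, 0, -1.2, 0, 0, 0], [-1.1, 0, -1.2, 0, 0, 0], [0, 0, 0, 0, 0, 0]],
])

```text
time: 4.3
position: [0.4884, 0.2778, 0.0922]
tool_rot: [-0.01, 0.92, 0.007, 0.391]
ft_force: [0.9, 0.5, -0.3]
grip_width: 0.0574
```

```bash
python3 - <<'E'
from h import *
o=get_obs();print(o['q'].round(4),o['moment'],o['grip_width'])
o=snap("3")
go([.53,.278,.13],TR(-45,2))
E
python3 -c "
import cv2
a=cv2.imread('pics/scene3.png')[60:200,220:400];b=cv2.imread('pics/top3.png')[140:280,90:270]
import numpy as np
cv2.imwrite('pics/c3.png',cv2.resize(np.hstack([a,b]),None,fx=2.2,fy=2.2,interpolation=2))"
```

```text
[ 0.2292  0.943   1.127   0.1512  1.8257 -1.3879] [ 0.06270102 -0.58403128 -0.06129582] 0.057402420126024006
n 16 q [0.23, 0.95, 1.13, 0.15, 1.82, -1.39] hold [0.5011, 0.2777, 0.1031]
[-0.26, -0.0, 0.2, -0.01, -0.93, -0.0]
[-0.25, -0.0, 0.22, -0.01, -0.93, -0.0]
[-0.25, -0.0, 0.24, -0.01, -0.93, -0.0]
[-0.24, -0.0, 0.27, -0.01, -0.93, -0.0]
[-0.23, -0.0, 0.29, -0.01, -0.93, -0.0]
[-0.22, -0.0, 0.31, -0.01, -0.93, -0.0]
[-0.21, -0.0, 0.33, -0.01, -0.93, -0.0]
[-0.19, -0.0, 0.35, -0.01, -0.93, -0.0]
[-0.18, -0.0, 0.37, -0.01, -0.93, -0.0]
[-0.16, -0.0, 0.38, -0.01, -0.93, -0.0]
[-0.14, -0.0, 0.4, -0.01, -0.93, -0.0]
[-0.12, -0.0, 0.41, -0.01, -0.93, -0.0]
[-0.09, -0.0, 0.42, -0.01, -0.93, -0.0]
[-0.07, -0.0, 0.42, -0.01, -0.93, -0.0]
[-0.05, -0.0, 0.43, -0.01, -0.93, -0.0]
[-0.02, -0.0, 0.43, -0.01, -0.93, -0.0]
```

View pics/c3.png

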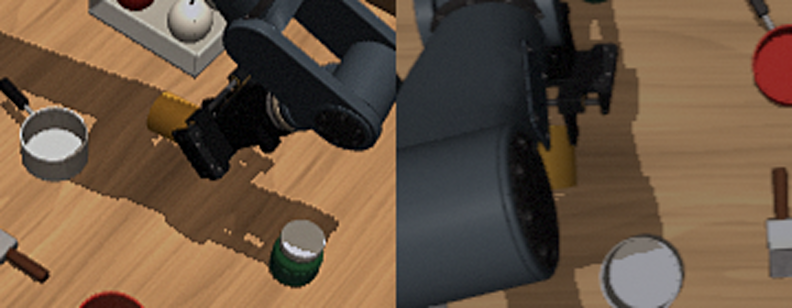

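Emit:
send_rows([
  [[-0.3, 0, 0.2, 0, -0.9, 0], [-0.3, 0, 0.2, 0, -0.9, 0], [-0.2, 0, 0.2, 0, -0.9, 0], [-0.2, 0, 0.3, 0, -0.9, 0], [-0.2, 0, 0.3, 0, -0.9, 0], [-0.2, 0, 0.3, 0, -0.9, 0], [-0.2, 0, 0.3, 0, -0.9, 0], [-0.2, 0, 0.4, 0, -0.9, 0]],
])

```text
time: 5.07
position: [0.5169, 0.2753, 0.0894]
tool_rot: [-0.006, 0.704, 0.008, 0.71]
ft_force: [0.9, -0.7, -2.2]
grip_width: 0.0566
```

Emit:
send_rows([
  [[-0.2, 0, 0.4, 0, -1, 0], [-0.2, 0, 0.4, 0, -1, 0], [-0.1, 0, 0.4, 0, -1, 0], [-0.1, 0, 0.4, 0, -1, 0], [-0.1, 0, 0.4, 0, -1, 0], [-0.1, 0, 0.4, 0, -1, 0], [0, 0, 0.4, 0, -1, 0], [0, 0, 0, 0, 0, 0]],
])

```text
time: 5.73
position: [0.5322, 0.2576, 0.0984]
tool_rot: [-0.016, 0.506, -0.014, 0.862]
ft_force: [-0.7, -0.3, -2.2]
grip_width: 0.0573
```

```bash
cat >> h.py <<'E'
def view(tag,cs,ct,f=2.2):
    snap(tag)
    a=cv2.imread(f'pics/scene{tag}.png')[cs[1]:cs[1]+140,cs[0]:cs[0]+180];b=cv2.imread(f'pics/top{tag}.png')[ct[1]:ct[1]+140,ct[0]:ct[0]+180]
    cv2.imwrite(f'pics/c{tag}.png',cv2.resize(np.hstack([a,b]),None,fx=f,fy=f,interpolation=2))
E
python3 - <<'E'
from h import *
go([.53,.278,.06],TR(-45,2))
view("4",(220,60),(90,140))
E
```

```text
n 3 q [0.39, 0.55, 1.97, -0.96, 0.27, -0.29] hold [0.5229, 0.2584, 0.115]
[1.68, 0.77, -0.5, -0.03, -0.88, 0.19]
[1.62, 0.74, -0.65, -0.03, -0.88, 0.19]
[1.55, 0.71, -0.8, -0.03, -0.88, 0.19]
```

View pics/c4.png

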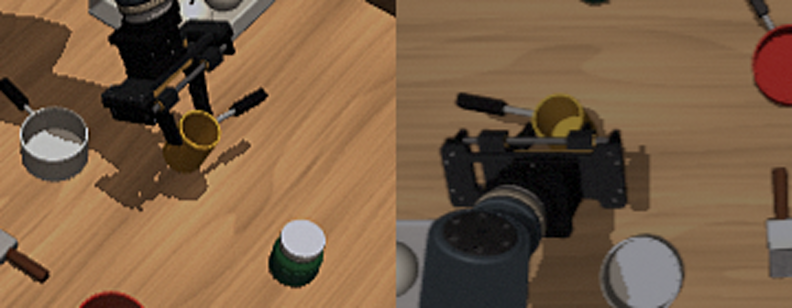

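```bash
cat > kin.py <<'E'
from h import *
D=[([1.1286,.5285,1.4339,0,1.1813,-.1785],[.16258,.60268,.19377],[.09226,.70119,-.0937,.70074]),
([.2292,.943,1.127,.1512,1.8257,-1.3879],[.4884,.2778,.0922],[-.01,.92,.007,.391]),
([.2285,1.0381,1.1199,.1486,1.7395,-1.4027],[.4925,.2784,.0214],[-.01,.921,.008,.39]),
([.2,1,.84,.15,2.11,-1.37],[.5617,.2703,.1518],[-.01,.929,.003,.369]),
([.21,1.07,.88,.15,1.98,-1.37],[.5546,.2778,.0764],[-.009,.927,.001,.374]),
([.39,.55,1.97,-.96,.27,-.29],[.5322,.2576,.0984],[-.016,.506,-.014,.862]),
([.28,.57,1.38,0,1.21,-1.38],[.5804,.2802,.1839],[-.035,.712,.029,.701])]
E=lambda ax,a:R.from_euler(ax,a)
def fk(q,P,s=(1,1)):
    a,b,h,L,d,e,f=P
    R1=E('z',q[0]);R2=R1*E('y',q[1]);R3=R2*E('y',q[2]);R4=R3*E('z',s[0]*q[3]);R5=R4*E('y',q[4])
    p=R1.apply([e,d,h])+R2.apply([0,0,a])+R3.apply([f,0,b])+R5.apply([0,0,L])
    return p,R5*E('z',s[1]*q[5])
if __name__=="__main__":
    for s in((1,1),(-1,1)):
        r=least_squares(lambda P:np.concatenate([fk(q,P,s)[0]-p for q,p,_ in D]),[.4,.4,.2,.2,.1,0,0])
        print(s,r.x.round(4),(r.fun.reshape(-1,3)*1000).round(1).tolist())
        for q,p,t in D: print((fk(q,r.x,s)[1].inv()*R.from_quat(t)).as_matrix().round(2).ravel().tolist())
E
python3 kin.py
```

```text
(1, 1) [ 5.864e-01  3.952e-01  2.789e-01  3.354e-01  1.101e-01 -4.000e-04
  1.142e-01] [[1.6, 1.4, -0.3], [-0.0, -0.6, 0.5], [-0.3, -0.6, 0.3], [-2.2, -0.7, 0.2], [1.8, 0.4, -1.6], [-0.6, 0.7, -0.0], [-0.9, 1.0, 1.0]]
[0.0, -1.0, 0.0, -0.0, -0.0, -1.0, 1.0, 0.0, -0.0]
[0.0, -1.0, 0.0, -0.0, -0.0, -1.0, 1.0, 0.0, -0.0]
[0.0, -1.0, -0.0, 0.0, 0.0, -1.0, 1.0, 0.0, 0.0]
[-0.0, -1.0, 0.0, -0.01, -0.0, -1.0, 1.0, -0.0, -0.01]
[0.0, -1.0, -0.0, 0.0, 0.0, -1.0, 1.0, 0.0, 0.0]
[0.0, -1.0, -0.0, -0.0, 0.0, -1.0, 1.0, 0.0, -0.0]
[0.0, -1.0, -0.0, -0.0, 0.0, -1.0, 1.0, 0.0, -0.0]
(-1, 1) [0.2414 0.2178 0.1561 0.1094 0.1316 0.2735 0.0126] [[-28.5, -11.8, -33.5], [49.8, -33.5, 11.6], [47.5, -34.1, 47.5], [7.2, -35.0, -10.0], [13.4, -37.5, 27.1], [-69.7, 100.7, -16.4], [-40.8, 11.9, -26.4]]
[0.0, -1.0, 0.0, -0.0, -0.0, -1.0, 1.0, 0.0, -0.0]
[-0.28, -0.96, -0.08, 0.06, 0.07, -1.0, 0.96, -0.28, 0.04]
[-0.28, -0.96, -0.06, 0.06, 0.04, -1.0, 0.96, -0.29, 0.04]
[-0.25, -0.96, -0.16, 0.06, 0.14, -0.99, 0.97, -0.25, 0.03]
[-0.26, -0.96, -0.13, 0.07, 0.11, -0.99, 0.96, -0.27, 0.04]
[-0.26, 0.26, -0.93, -0.34, 0.88, 0.34, 0.9, 0.41, -0.14]
[0.0, -1.0, -0.0, -0.0, 0.0, -1.0, 1.0, 0.0, -0.0]
```

```bash
cat >> kin.py <<'E'
P0=[.5864,.3952,.2789,.3354,.1101,-.0004,.1142]
Mt=R.from_matrix(np.array([[0,-1,0],[0,0,-1],[1,0,0]]))
LO=np.array([-3.08,-.75,.22,-1.43,0,-2.85]);HI=np.array([3.08,2.2,2.44,4.57,2.65,2.85])
def ik(hold,Rt,q0):
    tcp=np.array(hold)+.019*Rt.as_matrix()[:,0]
    def f(q):
        p,r=fk(q,P0);return np.r_[(p-tcp)*10,((r*Mt).inv()*Rt).as_rotvec()]
    s=least_squares(f,np.clip(q0,LO+.01,HI-.01),bounds=(LO,HI));return s.x,np.abs(s.fun).max()
E
python3 - <<'E'
from kin import *
q0=get_obs()['q']
for y in(.28,.22,.16):
  for x in(.53,.58,.63,.68):
    for yaw in(-20,2,25,45):
      for pit in (-46,):
        q,e=ik([x,y,.055],TR(pit,yaw),[.3,.8,1.3,0,.5,-1.3])
        if e<.005: print(x,y,yaw,q.round(2))
E
python3 - <<'E'
from kin import *
q0=get_obs()['q']
print(ik([.5229,.2584,.115],TR(-29,2),q0))
for y in(.28,.2,.1):
  for x in(.5,.6,.7):
    for yaw in(-90,-60,-30,0,30,60,90):
      for s in ([.3,.8,1.3,0,.5,-1.3],[.3,.8,1.6,3.1,.5,1.3],[.3,.8,1.6,1.5,.5,0],[.3,.8,1.6,-1.2,.5,0]):
        q,e=ik([x,y,.055],TR(-46,yaw),s)
        if e<.02: print(x,y,yaw,q.round(2),round(e,4))
E
```

```text
(array([ 0.3520047 ,  0.54187404,  1.99136763, -0.89232841,  0.19541211,
       -0.4083639 ]), np.float64(6.778230320775291e-13))
0.5 0.28 -90 [ 0.64  0.95  1.32 -0.62  1.44  0.91] 0.0
0.5 0.28 -90 [ 0.64  0.95  1.32 -0.62  1.44  0.91] 0.0
0.5 0.28 -90 [ 0.64  0.95  1.32 -0.62  1.44  0.91] 0.0
0.5 0.28 -60 [ 0.71  0.87  1.6  -0.92  1.09  0.81] 0.0
0.5 0.28 -60 [ 0.71  0.87  1.6  -0.92  1.09  0.81] 0.0
0.5 0.28 -60 [ 0.71  0.87  1.6  -0.92  1.09  0.81] 0.0
0.5 0.28 -30 [ 0.69  0.81  1.89 -1.43  0.75  0.91] 0.0194
0.5 0.28 -30 [ 0.69  0.81  1.89 -1.43  0.75  0.91] 0.0194
0.5 0.28 -30 [ 0.69  0.81  1.89 -1.43  0.75  0.91] 0.0194
0.5 0.28 0 [0.51 0.81 2.17 3.75 0.67 1.44] 0.0
0.5 0.28 30 [0.18 0.84 2.29 2.79 0.79 1.58] 0.0
0.5 0.28 30 [0.18 0.84 2.29 2.79 0.79 1.58] 0.0
0.5 0.28 60 [-0.07  0.81  2.16  1.86  0.74  1.8 ] 0.0
0.5 0.28 60 [-0.07  0.81  2.16  1.86  0.74  1.8 ] 0.0
0.5 0.28 90 [-0.12  0.81  1.89  1.09  0.94  2.12] 0.0
0.5 0.28 90 [-0.12  0.81  1.89  1.09  0.94  2.12] 0.0
0.6 0.28 -90 [ 0.56  1.03  1.1  -0.66  1.53  0.77] 0.0
0.6 0.28 -90 [ 0.56  1.03  1.1  -0.66  1.53  0.77] 0
[... 5463 characters left out ...]
6  0.62] 0.0
0.7 0.1 -90 [ 0.29  1.02  1.14 -0.78  1.36  0.62] 0.0
0.7 0.1 -90 [ 0.29  1.02  1.14 -0.78  1.36  0.62] 0.0
0.7 0.1 -60 [ 0.3   0.9   1.48 -1.1   0.91  0.56] 0.0
0.7 0.1 -60 [ 0.3   0.9   1.48 -1.1   0.91  0.56] 0.0
0.7 0.1 -60 [ 0.3   0.9   1.48 -1.1   0.91  0.56] 0.0
0.7 0.1 -30 [0.2  0.83 1.78 4.48 0.51 0.82] 0.0
0.7 0.1 0 [-0.02  0.81  1.94  3.1   0.41  1.59] 0.0
0.7 0.1 30 [-0.25  0.82  1.89  1.9   0.56  2.16] 0.0
0.7 0.1 30 [-0.25  0.82  1.89  1.9   0.56  2.16] 0.0
0.7 0.1 60 [-0.35  0.86  1.65  1.16  0.88  2.42] 0.0
0.7 0.1 60 [-0.35  0.86  1.65  1.16  0.88  2.42] 0.0
0.7 0.1 90 [-0.34  0.95  1.33  0.78  1.29  2.41] 0.0
0.7 0.1 90 [-0.34  0.95  1.33  0.78  1.29  2.41] 0.0
```

Run:
```python
from kin import *
o=get_obs();q=o['q'];R0=R.from_quat(o['tool_rot']);p=o['position']-.019*R0.as_matrix()[:,0]
Rt=TR(-46,-62);t=np.array([.5,.28,.13]);rv=(R0.inv()*Rt).as_rotvec()
for i in range(0,13):
    q,e=ik(p+(t-p)*i/12,R0*R.from_rotvec(rv*i/12),q);print(q.round(2),round(e,4), R.from_matrix((R0*R.from_rotvec(rv*i/12)).as_matrix()).as_matrix()[:,0].round(2))
go(t,Rt,12)
```

```text
[ 0.39  0.55  1.97 -0.95  0.28 -0.3 ] 0.0 [ 0.49 -0.04 -0.87]
[ 0.43  0.56  1.95 -1.05  0.35 -0.1 ] 0.0 [ 0.5  -0.09 -0.86]
[ 0.48  0.57  1.93 -1.09  0.42  0.05] 0.0 [ 0.51 -0.15 -0.85]
[ 0.52  0.59  1.91 -1.1   0.5   0.16] 0.0 [ 0.52 -0.2  -0.83]
[ 0.55  0.6   1.88 -1.09  0.58  0.24] 0.0 [ 0.52 -0.25 -0.82]
[ 0.58  0.62  1.85 -1.07  0.66  0.32] 0.0 [ 0.51 -0.31 -0.8 ]
[ 0.61  0.64  1.82 -1.04  0.74  0.39] 0.0 [ 0.5  -0.36 -0.79]
[ 0.64  0.66  1.78 -1.01  0.82  0.45] 0.0 [ 0.48 -0.41 -0.77]
[ 0.66  0.68  1.74 -0.98  0.9   0.5 ] 0.0 [ 0.46 -0.46 -0.76]
[ 0.68  0.7   1.7  -0.95  0.98  0.56] 0.0 [ 0.44 -0.51 -0.74]
[ 0.69  0.72  1.66 -0.92  1.05  0.61] 0.0 [ 0.41 -0.55 -0.72]
[ 0.7   0.74  1.62 -0.88  1.13  0.66] 0.0 [ 0.38 -0.6  -0.71]
[ 0.71  0.76  1.57 -0.85  1.2   0.71] 0.0 [ 0.34 -0.64 -0.69]
n 12 q [0.39, 0.55, 1.96, -0.96, 0.27, -0.3] hold [0.5239, 0.2589, 0.1154]
[-0.21, 0.07, -0.08, 0.7, -0.19, -0.5]
[-0.22, 0.05, -0.09, 0.7, -0.19, -0.5]
[-0.23, 0.03, -0.09, 0.7, -0.19, -0.5]
[-0.24, 0.01, -0.09, 0.7, -0.19, -0.5]
[-0.25, -0.02, -0.1, 0.7, -0.19, -0.5]
[-0.26, -0.04, -0.1, 0.7, -0.19, -0.5]
[-0.26, -0.06, -0.1, 0.7, -0.19, -0.5]
[-0.27, -0.08, -0.09, 0.7, -0.19, -0.5]
[-0.27, -0.11, -0.09, 0.7, -0.19, -0.5]
[-0.27, -0.13, -0.08, 0.7, -0.19, -0.5]
[-0.27, -0.15, -0.07, 0.7, -0.19, -0.5]
[-0.27, -0.17, -0.06, 0.7, -0.19, -0.5]
```

Smooth path, so I'll go.

Emit:
send_rows([
  [[-0.2, 0.1, -0.1, 0.7, -0.2, -0.5], [-0.2, 0, -0.1, 0.7, -0.2, -0.5], [-0.2, 0, -0.1, 0.7, -0.2, -0.5], [-0.3, 0, -0.1, 0.7, -0.2, -0.5], [-0.3, 0, -0.1, 0.7, -0.2, -0.5], [-0.3, 0, -0.1, 0.7, -0.2, -0.5]],
])

```text
time: 6.33
position: [0.5199, 0.2591, 0.1072]
tool_rot: [0.099, 0.43, -0.267, 0.857]
ft_force: [0.8, 0.0, -2.0]
grip_width: 0.0569
```

Emit:
send_rows([
  [[-0.3, 0, -0.1, 0.7, -0.2, -0.5], [-0.3, -0.1, -0.1, 0.7, -0.2, -0.5], [-0.3, -0.1, -0.1, 0.7, -0.2, -0.5], [-0.3, -0.2, 0, 0.7, -0.2, -0.5], [-0.3, -0.2, 0, 0.7, -0.2, -0.5], [0, 0, 0, 0, 0, 0]],
])

```text
time: 6.83
position: [0.5019, 0.2711, 0.1119]
tool_rot: [0.188, 0.346, -0.464, 0.793]
ft_force: [0.5, 0.1, -2.1]
grip_width: 0.0573
```

Run:
```python
from h import *
go([.5,.28,.13],TR(-46,-62))
```

```text
n 1 q [0.7, 0.75, 1.58, -0.83, 1.16, 0.65] hold [0.4956, 0.2826, 0.1256]
[-0.01, 0.22, 0.7, 0.39, -0.39, -0.07]
```

Emit:
send_rows([
  [[0, 0.2, 0.7, 0.4, -0.4, 0], [0, 0, 0, 0, 0, 0]],
])

```text
time: 7.0
position: [0.5059, 0.269, 0.1149]
tool_rot: [0.194, 0.323, -0.475, 0.795]
ft_force: [-0.3, -0.1, -2.0]
grip_width: 0.0572
```

Run:
```python
from h import *
go([.5,.28,.13],TR(-46,-62))
view("5",(210,50),(90,140))
for n in("scene","top"):
    p,d=load(n,"5");X=cloud(n,d).reshape(-1,3);hsv=cv2.cvtColor(p,cv2.COLOR_RGB2HSV).reshape(-1,3)
    m=(hsv[:,0]>18)&(hsv[:,0]<34)&(hsv[:,1]>140)&(np.hypot(X[:,0]-.5,X[:,1]-.28)<.07)&(X[:,2]>.03)
    Y=X[m];print(n,len(Y),np.percentile(Y,[2,50,98],axis=0).round(4).tolist())
```

```text
n 1 q [0.7, 0.76, 1.57, -0.86, 1.19, 0.71] hold [0.4994, 0.281, 0.1282]
[-0.04, -0.0, 0.22, 0.02, -0.05, -0.05]
scene 110 [[0.4746, 0.2462, 0.0834], [0.5029, 0.2731, 0.1498], [0.5315, 0.3047, 0.1575]]
top 451 [[0.4702, 0.2479, 0.0787], [0.4994, 0.2841, 0.0973], [0.5253, 0.3045, 0.1525]]
```

View pics/c5.png

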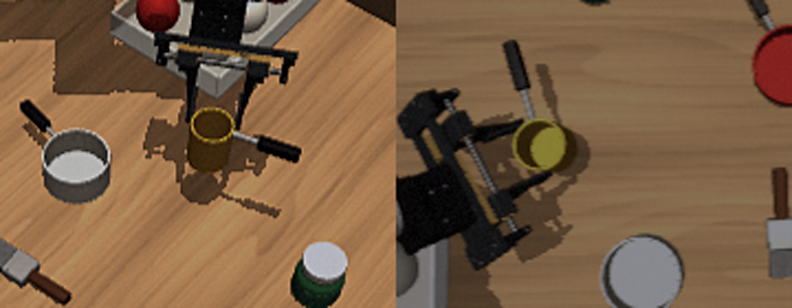

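Run:
```python
from h import *
for n in("scene","top"):
    p,d=load(n,"5");X=cloud(n,d).reshape(-1,3);hsv=cv2.cvtColor(p,cv2.COLOR_RGB2HSV).reshape(-1,3)
    m=(hsv[:,0]>18)&(hsv[:,0]<34)&(hsv[:,1]>140)&(np.hypot(X[:,0]-.5,X[:,1]-.274)<.07)
    for lo,hi in((.14,.16),(.07,.095)):
        Y=X[m&(X[:,2]>lo)&(X[:,2]<hi)]
        if len(Y)<15: continue
        A=np.c_[Y[:,:2]-Y[:,:2].mean(0),np.ones(len(Y))]
        s=least_squares(lambda c:A@c-Y[:,2],[0,0,lo],loss='soft_l1',f_scale=.002)
        print(n,lo,len(Y),Y.mean(0).round(4),"slopes deg",np.degrees(s.x[:2]).round(1),s.x[2].round(4),np.abs(s.fun).mean().round(4))
go([.5,.28,.066],TR(-46,-62))
```

```text
scene 0.14 89 [0.5041 0.276  0.1505] slopes deg [-2.  -0.1] 0.1507 0.0026
top 0.14 134 [0.4988 0.2756 0.1487] slopes deg [-1.7  1.4] 0.1491 0.0022
top 0.07 220 [0.4982 0.2844 0.0827] slopes deg [-2.9 -0.7] 0.0823 0.0021
n 2 q [0.7, 0.76, 1.58, -0.86, 1.19, 0.7] hold [0.4989, 0.2802, 0.1286]
[2.21, 0.04, -2.21, 0.01, -0.03, -0.02]
[2.21, 0.04, -2.21, 0.01, -0.03, -0.02]
```

Emit:
send_rows([
  [[1.5, 0, -1.5, 0.2, -0.2, 0.2], [1.5, 0, -1.5, 0, 0, 0], [1.3, 0, -1.4, 0, 0, 0], [0.4, 0, -0.4, 0, 0, 0], [0, 0, 0, 0, 0, 0]],
])

```text
time: 7.52
position: [0.5065, 0.2675, 0.0474]
tool_rot: [0.201, 0.313, -0.47, 0.8]
ft_force: [0.0, -0.4, -1.3]
grip_width: 0.0572
```

Run:
```python
from h import *
go([.5,.28,.05],TR(-46,-62))
snap("6")
for n in("scene","top"):
    p,d=load(n,"6");X=cloud(n,d).reshape(-1,3);hsv=cv2.cvtColor(p,cv2.COLOR_RGB2HSV).reshape(-1,3)
    m=(hsv[:,0]>18)&(hsv[:,0]<34)&(hsv[:,1]>140)&(np.hypot(X[:,0]-.5,X[:,1]-.274)<.07)
    for lo,hi in((.073,.095),(.006,.03)):
        Y=X[m&(X[:,2]>lo)&(X[:,2]<hi)]
        if len(Y)<15: continue
        A=np.c_[Y[:,:2]-Y[:,:2].mean(0),np.ones(len(Y))]
        s=least_squares(lambda c:A@c-Y[:,2],[0,0,lo],loss='soft_l1',f_scale=.002)
        print(n,lo,len(Y),Y.mean(0).round(4),"slopes deg",np.degrees(s.x[:2]).round(1),s.x[2].round(4),np.abs(s.fun).mean().round(4))
```

```text
n 1 q [0.71, 0.87, 1.6, -0.93, 1.1, 0.85] hold [0.4996, 0.2793, 0.0606]
[0.7, -0.02, -0.8, -0.13, 0.05, -0.25]
scene 0.073 82 [0.5021 0.2746 0.083 ] slopes deg [0.5 0.4] 0.0831 0.0022
top 0.073 117 [0.4982 0.2756 0.0814] slopes deg [-0.1 -0.5] 0.0819 0.0027
top 0.006 206 [0.4999 0.2821 0.0159] slopes deg [ 0.7 -0.3] 0.0154 0.0023
```

Emit:
send_rows([
  [[0.2, 0, -0.2, 0, 0, 0], [0.2, 0, -0.2, 0, 0, 0], [0.1, 0, -0.1, 0, 0, 0], [0.1, 0, -0.1, 0, 0, 0], [0, 0, 0, 0, 0, 0]],
])

```text
time: 8.03
position: [0.5093, 0.269, 0.0439]
tool_rot: [0.205, 0.312, -0.468, 0.801]
ft_force: [-0.7, 0.1, -1.1]
grip_width: 0.0568
```

Emit:
send_rows([
  [[0.1, 0, -0.1, 0, 0, 0], [0, 0, 0, 0, 0, 0]],
])

```text
time: 8.2
position: [0.5096, 0.2693, 0.0428]
tool_rot: [0.205, 0.311, -0.468, 0.801]
ft_force: [0.2, -0.7, -1.4]
grip_width: 0.0573
```

Emit:
send_rows([
  [[0.1, 0, -0.1, 0, 0, 0], [0, 0, 0, 0, 0, 0]],
])

```text
time: 8.37
position: [0.5098, 0.2695, 0.0414]
tool_rot: [0.206, 0.311, -0.468, 0.801]
ft_force: [-0.3, 0.2, -1.6]
grip_width: 0.0571
```

Emit:
send_rows([
  [[0.2, 0, -0.2, 0, 0, 0], [0, 0, 0, 0, 0, 0]],
])

```text
time: 8.53
position: [0.5099, 0.2695, 0.0383]
tool_rot: [0.206, 0.311, -0.468, 0.801]
ft_force: [0.8, -0.4, -0.7]
grip_width: 0.0574
```

Emit:
send_rows([
  [[0.2, 0, -0.2, 0, 0, 0], [0, 0, 0, 0, 0, 0]],
])

```text
time: 8.7
position: [0.5109, 0.2695, 0.0377]
tool_rot: [0.205, 0.309, -0.468, 0.802]
ft_force: [-0.0, -0.1, -2.2]
grip_width: 0.0574
```

Emit:
send_rows([
  [[0.1, 0, -0.2, 0, 0, 0], [0, 0, 0, 0, 0, 0]],
])

```text
time: 8.87
position: [0.5111, 0.27, 0.0377]
tool_rot: [0.204, 0.308, -0.468, 0.803]
ft_force: [0.0, 0.7, -1.9]
grip_width: 0.0572
```

```bash
cat >> h.py <<'E'
def rim(tag,ctr,hz,lo,hi):
    for n in("scene","top"):
        p,d=load(n,tag);X=cloud(n,d).reshape(-1,3);hsv=cv2.cvtColor(p,cv2.COLOR_RGB2HSV).reshape(-1,3)
        m=(hsv[:,0]>=hz[0])&(hsv[:,0]<=hz[1])&(hsv[:,1]>140)&(np.hypot(X[:,0]-ctr[0],X[:,1]-ctr[1])<.07)
        Y=X[m&(X[:,2]>lo)&(X[:,2]<hi)]
        A=np.c_[Y[:,:2]-Y[:,:2].mean(0),np.ones(len(Y))]
        s=least_squares(lambda c:A@c-Y[:,2],[0,0,lo],loss='soft_l1',f_scale=.002)
        print(n,lo,len(Y),"slopes deg",np.degrees(s.x[:2]).round(1),s.x[2].round(4),"circ",fitc(Y[:,:2])[0].round(4))
E
python3 - <<'E'
from h import *
view("7",(210,50),(90,140))
rim("7",(.503,.278),(18,34),.06,.085)
rim("7",(.503,.278),(18,34),-.01,.02)
E
```

```text
scene 0.06 99 slopes deg [0.5 1.3] 0.0731 circ [0.5065 0.2767 0.0282]
top 0.06 116 slopes deg [-0.7 -1.2] 0.071 circ [0.5035 0.2775 0.0279]
scene -0.01 26 slopes deg [-1.3  1.4] 0.0125 circ [0.5067 0.2786 0.0285]
top -0.01 218 slopes deg [ 0.8 -1.5] 0.0052 circ [0.5051 0.2863 0.0166]
```

View pics/c7.png

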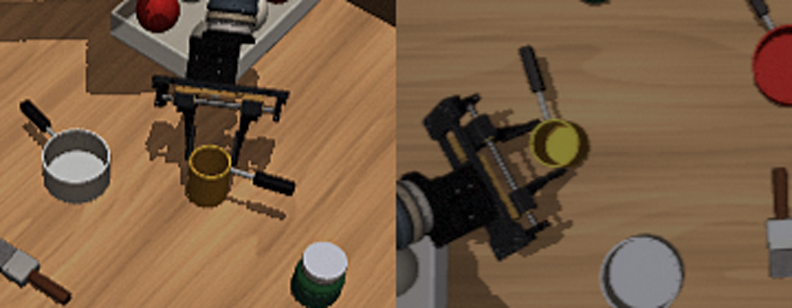

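The pot is standing on the table with its rim at about 72 mm and little measured tilt. I'll release it and back off along the tool.

Emit:
send_rows([
  [[0, 0, 0, 0, 0, 0], [0, 0, 0, 0, 0, 0], [0, 0, 0, 0, 0, 0], [0, 0, 0, 0, 0, 0], [0, 0, 0, 0, 0, 0]],
], gripper=0)

```text
time: 9.38
position: [0.5118, 0.27, 0.0369]
tool_rot: [0.204, 0.308, -0.467, 0.803]
ft_force: [-0.4, 0.9, 0.2]
grip_width: 0.082
```

Emit:
send_rows([
  [[-1.5, 0, 0, 0, 0, 0], [-2.5, 0, 0, 0, 0, 0], [-3.5, 0, 0, 0, 0, 0], [-3.5, 0, 0, 0, 0, 0], [-3.5, 0, 0, 0, 0, 0], [0, 0, 0, 0, 0, 0]],
])

```text
time: 9.88
position: [0.4534, 0.3643, 0.1406]
tool_rot: [0.203, 0.31, -0.47, 0.801]
ft_force: [1.2, 0.1, 0.2]
grip_width: 0.0867
```

Run:
```python
from h import *
view("8",(210,50),(90,140))
rim("8",(.503,.278),(18,34),.06,.085)
go([.44,-.29,.2],TR(0,-15),hold=True)
```

```text
scene 0.06 96 slopes deg [1.1 0.6] 0.072 circ [0.5068 0.2782 0.0282]
top 0.06 118 slopes deg [-1.8 -0.3] 0.07 circ [0.5041 0.2783 0.0278]
n 18 q [0.87, 0.77, 1.45, -0.77, 1.35, 0.74] hold [0.4462, 0.3718, 0.1501]
[2.12, -1.73, 2.36, -0.41, 0.41, 0.16]
[1.98, -1.87, 2.37, -0.41, 0.41, 0.16]
[1.84, -2.01, 2.37, -0.41, 0.41, 0.16]
[1.7, -2.15, 2.35, -0.41, 0.41, 0.16]
[1.56, -2.28, 2.33, -0.41, 0.41, 0.16]
[1.41, -2.41, 2.29, -0.41, 0.41, 0.16]
[1.27, -2.54, 2.24, -0.41, 0.41, 0.16]
[1.12, -2.66, 2.18, -0.41, 0.41, 0.16]
[0.98, -2.77, 2.1, -0.41, 0.41, 0.16]
[0.84, -2.88, 2.02, -0.41, 0.41, 0.16]
[0.7, -2.98, 1.92, -0.41, 0.41, 0.16]
[0.56, -3.08, 1.82, -0.41, 0.41, 0.16]
[0.43, -3.17, 1.7, -0.41, 0.41, 0.16]
[0.3, -3.25, 1.58, -0.41, 0.41, 0.16]
[0.17, -3.32, 1.45, -0.41, 0.41, 0.16]
[0.05, -3.38, 1.3, -0.41, 0.41, 0.16]
[-0.06, -3.44, 1.16, -0.41, 0.41, 0.16]
[-0.17, -3.49, 1.0, -0.41, 0.41, 0.16]
```

View pics/c8.png

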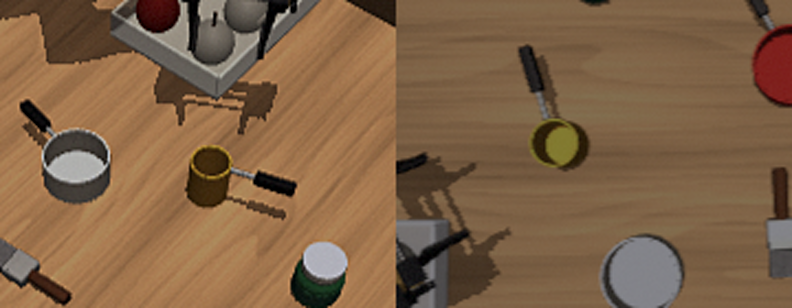

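The yellow pot stands free and upright at about (.505,.278), handle at about 20°. Next is the orange pot.

Emit:
send_rows([
  [[1.4, -1.7, 2.7, -0.4, 0.4, 0.2], [1.4, -1.9, 2.7, -0.4, 0.4, 0.2], [1.4, -2, 2.7, -0.4, 0.4, 0.2], [1.3, -2.1, 2.6, -0.4, 0.4, 0.2], [1.3, -2.3, 2.5, -0.4, 0.4, 0.2], [1.2, -2.4, 2.4, -0.4, 0.4, 0.2], [1.1, -2.5, 2.3, -0.4, 0.4, 0.2], [1, -2.6, 2.2, -0.4, 0.4, 0.2]],
])

```text
time: 10.65
position: [0.4422, 0.0756, 0.1713]
tool_rot: [0.153, 0.507, -0.304, 0.792]
ft_force: [1.4, -0.6, -0.9]
grip_width: 0.0868
```

Run:
```python
from h import *
go([.447,-.299,.18],TR(0,-18.5))
```

```text
n 11 q [0.2, 0.32, 2.06, -0.7, 0.63, -0.14] hold [0.4365, 0.0818, 0.1884]
[1.22, -2.57, 1.86, -0.3, 0.38, 0.13]
[1.11, -2.65, 1.83, -0.3, 0.38, 0.13]
[1.0, -2.72, 1.78, -0.3, 0.38, 0.13]
[0.89, -2.79, 1.73, -0.3, 0.38, 0.13]
[0.78, -2.86, 1.68, -0.3, 0.38, 0.13]
[0.67, -2.92, 1.61, -0.3, 0.38, 0.13]
[0.57, -2.98, 1.54, -0.3, 0.38, 0.13]
[0.46, -3.04, 1.47, -0.3, 0.38, 0.13]
[0.36, -3.09, 1.39, -0.3, 0.38, 0.13]
[0.26, -3.14, 1.3, -0.3, 0.38, 0.13]
[0.17, -3.19, 1.21, -0.3, 0.38, 0.13]
```

Emit:
send_rows([
  [[1.2, -2.6, 1.9, -0.3, 0.4, 0.1], [1.1, -2.7, 1.8, -0.3, 0.4, 0.1], [1, -2.7, 1.8, -0.3, 0.4, 0.1], [0.9, -2.8, 1.7, -0.3, 0.4, 0.1], [0.8, -2.9, 1.7, -0.3, 0.4, 0.1], [0.7, -2.9, 1.6, -0.3, 0.4, 0.1], [0.6, -3, 1.5, -0.3, 0.4, 0.1]],
])

```text
time: 11.23
position: [0.4264, -0.1216, 0.1634]
tool_rot: [0.133, 0.627, -0.219, 0.736]
ft_force: [0.7, -0.6, -0.6]
grip_width: 0.087
```

Run:
```python
from h import *
go([.447,-.299,.16],TR(0,-18.5))
```

```text
n 5 q [-0.47, 0.28, 2.03, -0.14, 0.66, -1.43] hold [0.4241, -0.1187, 0.182]
[1.04, -2.84, 1.95, -0.35, 0.33, 0.18]
[0.92, -2.93, 1.87, -0.35, 0.33, 0.18]
[0.8, -3.02, 1.79, -0.35, 0.33, 0.18]
[0.68, -3.1, 1.71, -0.35, 0.33, 0.18]
[0.56, -3.17, 1.61, -0.35, 0.33, 0.18]
```

Emit:
send_rows([
  [[1, -2.8, 2, -0.4, 0.3, 0.2], [0.9, -2.9, 1.9, -0.4, 0.3, 0.2], [0.8, -3, 1.8, -0.3, 0.3, 0.2], [0.7, -3.1, 1.7, -0.3, 0.4, 0.2], [0.6, -3.2, 1.6, -0.3, 0.4, 0.2], [0, 0, 0, 0, 0, 0]],
])

```text
time: 11.73
position: [0.4379, -0.3133, 0.1327]
tool_rot: [0.125, 0.704, -0.11, 0.69]
ft_force: [0.7, -0.4, 0.8]
grip_width: 0.0871
```

Run:
```python
from h import *
go([.447,-.299,.13],TR(0,-18.5))
```

```text
n 1 q [-0.83, 0.51, 1.69, 0.01, 0.97, -2.07] hold [0.4382, -0.3137, 0.1517]
[2.19, 1.6, 0.44, -0.11, -0.22, -0.18]
```

Emit:
send_rows([
  [[1.1, 0.8, 0.2, -0.1, -0.2, -0.2], [1.1, 0.8, 0.2, 0, 0, 0], [0, 0, 0, 0, 0, 0]],
])

```text
time: 11.98
position: [0.4422, -0.304, 0.1054]
tool_rot: [0.119, 0.7, -0.118, 0.694]
ft_force: [-0.3, -0.0, 0.1]
grip_width: 0.0873
```

Run:
```python
from h import *
go([.447,-.299,.070],TR(0,-18.5))
view("9",(60,180),(290,120))
```

```text
n 2 q [-0.81, 0.54, 1.73, -0.01, 0.88, -2.04] hold [0.4423, -0.304, 0.1244]
[2.72, 0.32, 0.17, -0.07, -0.04, 0.0]
[2.72, 0.31, 0.16, -0.07, -0.04, 0.0]
```

View pics/c9.png

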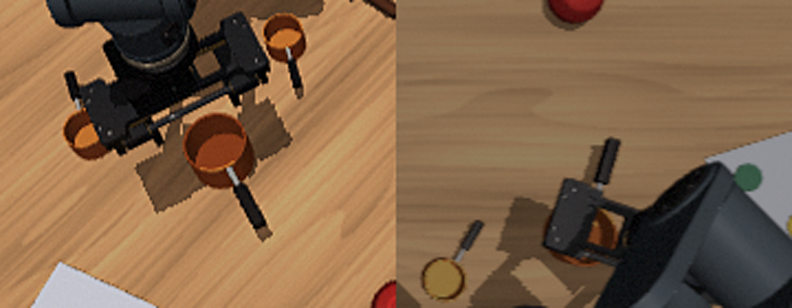

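Emit:
send_rows([
  [[1, 0.6, 0.3, -0.1, 0, 0], [0.9, 0.1, 0.1, 0, 0, 0], [0, 0, 0, 0, 0, 0]],
])

```text
time: 12.33
position: [0.4487, -0.2995, 0.0876]
tool_rot: [0.114, 0.7, -0.115, 0.696]
ft_force: [-0.4, -0.3, 0.1]
grip_width: 0.0869
```

Run:
```python
from h import *
go([.447,-.299,.070],TR(0,-18.5))
```

```text
n 1 q [-0.79, 0.57, 1.74, -0.01, 0.83, -2.03] hold [0.4488, -0.2995, 0.1066]
[3.66, 0.01, -0.16, -0.02, -0.05, 0.03]
```

Emit:
send_rows([
  [[1.2, 0, -0.1, 0, 0, 0], [0.8, 0, -0.1, 0, 0, 0], [0.5, 0, 0, 0, 0, 0], [0, 0, 0, 0, 0, 0]],
])

```text
time: 12.67
position: [0.4471, -0.2982, 0.0616]
tool_rot: [0.113, 0.7, -0.115, 0.696]
ft_force: [0.2, 0.4, -0.2]
grip_width: 0.087
```

Emit:
send_rows([
  [[0.7, 0, 0, 0, 0, 0], [0.5, 0, 0, 0, 0, 0], [0, 0, 0, 0, 0, 0]],
])

```text
time: 12.92
position: [0.4476, -0.2986, 0.0491]
tool_rot: [0.112, 0.699, -0.115, 0.697]
ft_force: [-0.2, 0.0, -0.7]
grip_width: 0.087
```

Run:
```python
from h import *
go([.447,-.299,.070],TR(0,-18.5))
```

```text
n 1 q [-0.79, 0.63, 1.77, -0.01, 0.74, -2.03] hold [0.4476, -0.2985, 0.0681]
[-0.19, -0.06, -0.04, -0.0, -0.03, 0.04]
```

Emit:
send_rows([
  [[-0.2, 0, 0, 0, 0, 0], [0, 0, 0, 0, 0, 0], [0, 0, 0, 0, 0, 0], [0, 0, 0, 0, 0, 0]],
], gripper=1, force=25)

```text
time: 13.25
position: [0.4479, -0.299, 0.0516]
tool_rot: [0.112, 0.699, -0.115, 0.697]
ft_force: [0.1, -0.4, 0.2]
grip_width: 0.0681
```

Run:
```python
from h import *
print(get_obs()['grip_width'])
go([.447,-.299,.12],TR(0,-18.5))
view("10",(60,180),(290,120))
```

```text
0.0681250870738946
n 2 q [-0.79, 0.63, 1.77, -0.01, 0.75, -2.03] hold [0.448, -0.2989, 0.0706]
[-2.47, -0.03, -0.05, -0.0, -0.01, 0.02]
[-2.47, -0.02, -0.05, -0.0, -0.01, 0.02]
```

View pics/c10.png

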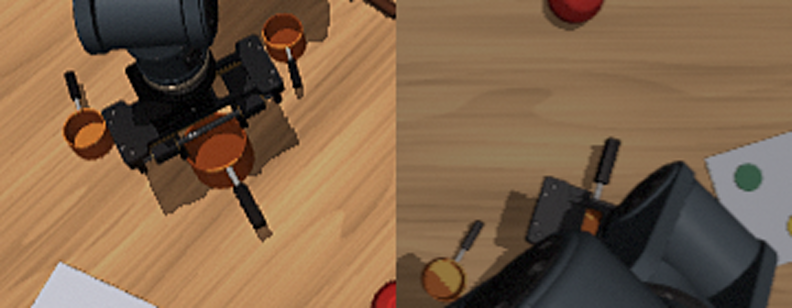

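Run:
```python
from h import *
o=get_obs();print(o['position'],o['grip_width'],o['moment'],o['ft_force'])
M=R.from_quat(o['tool_rot']).as_matrix();p=o['position']
for n in("scene",):
    pic,d=load(n,"10");im=cv2.resize(pic[190:300,100:250,::-1],None,fx=5,fy=5,interpolation=2)
    def dot(X,c):
        uv=proj(n,X)[0];cv2.circle(im,tuple(int(round(v)) for v in ((uv-[100,190])*5+2)),4,c,-1)
    dot(p,(0,255,0));dot(p+M[:,1]*.034,(255,0,0));dot(p-M[:,1]*.034,(255,0,0))
    for a in range(0,360,15):
        dot([.447+.039*np.cos(np.radians(a)),-.299+.039*np.sin(np.radians(a)),.062],(255,255,0))
    cv2.imwrite("pics/d10.png",im)
```

```text
[ 0.44791899 -0.29899065  0.05156739] 0.06015203163103287 [-1.08753155e-02 -2.79189529e-02 -6.76055860e-05] [ 0.96574514 -0.71228794  1.07084358]
```

View pics/d10.png

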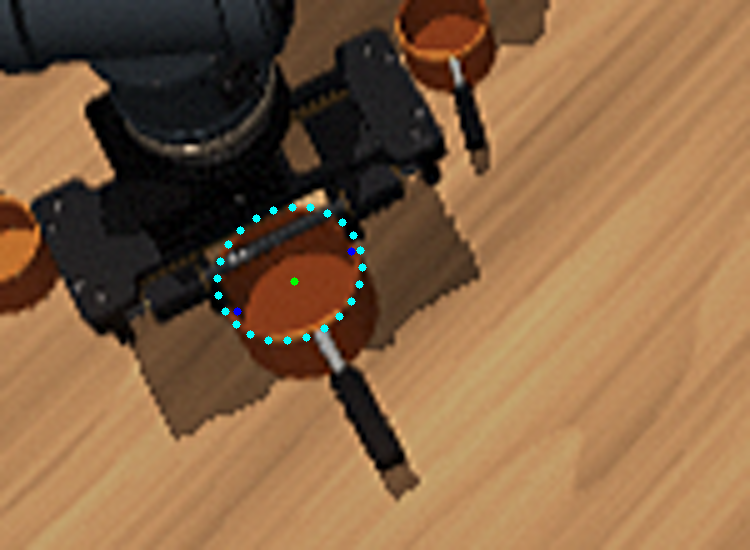

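Run:
```python
from h import *
snap("11");o=get_obs();print(o['time'],o['position'],o['grip_width'])
a=cv2.imread("pics/scene11.png")[170:300,80:240];b=cv2.imread("pics/top11.png")[150:280,300:430]
cv2.imwrite("pics/d11.png",cv2.resize(np.hstack([a,b]),None,fx=2.7,fy=2.7,interpolation=2))
```

```text
13.45 [ 0.44784328 -0.29886227  0.05144682] 0.052475082256430466
```

View pics/d11.png

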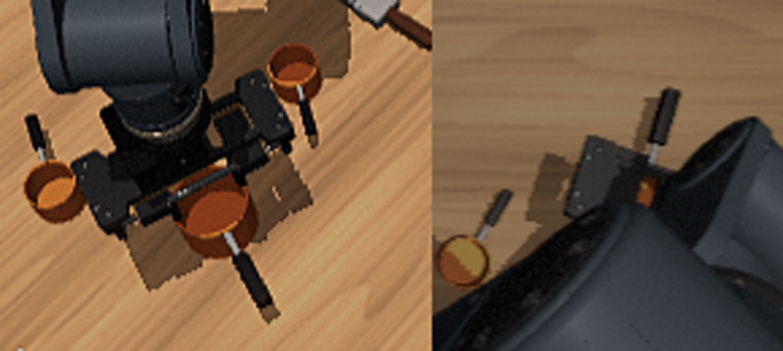

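Run:
```python
from h import *
o=get_obs();M=R.from_quat(o['tool_rot']).as_matrix();p=o['position'];print(o['time'],o['grip_width'],M.round(3).tolist())
for n in("scene","top"):
  pic,d=load(n,"11");X=cloud(n,d).reshape(-1,3);c=pic.reshape(-1,3)
  L=(X-p)@M
  m=(d.ravel()>0)&(np.abs(L[:,1])<.07)&(np.abs(L[:,2])<.08)&(c.max(1)<70)&(X[:,2]>.03)&(L[:,0]>-.16)
  for lo in np.arange(-.16,.02,.02):
    k=m&(L[:,0]>=lo)&(L[:,0]<lo+.02)
    if k.sum()>3: print(n,round(lo,2),k.sum(),"y",np.percentile(L[k,1],[5,50,95]).round(3),"z",np.percentile(L[k,2],[5,50,95]).round(3))
```

```text
13.45 0.052475082256430466 [[-0.004, 0.317, 0.948], [-0.003, 0.948, -0.317], [-1.0, -0.005, -0.003]]
scene -0.16 456 y [-0.068 -0.019  0.067] z [-0.023  0.019  0.026]
scene -0.14 425 y [-0.059  0.04   0.062] z [-0.019  0.024  0.036]
scene -0.12 167 y [-0.061  0.001  0.059] z [0.025 0.033 0.039]
scene -0.1 6 y [-0.033  0.033  0.035] z [0.002 0.005 0.01 ]
scene -0.08 14 y [-0.035  0.031  0.035] z [-0.001  0.009  0.012]
scene -0.06 21 y [-0.038  0.03   0.037] z [0.009 0.01  0.013]
scene -0.04 13 y [-0.036  0.004  0.037] z [0.008 0.009 0.038]
scene -0.02 60 y [-0.014  0.003  0.032] z [-0.036  0.051  0.079]
scene -0.0 39 y [-0.032  0.022  0.034] z [-0.036  0.018  0.032]
top -0.16 90 y [0.02  0.052 0.069] z [-0.014  0.017  0.024]
top -0.14 199 y [0.022 0.046 0.066] z [-0.012  0.012  0.033]
top -0.12 56 y [0.009 0.041 0.057] z [-0.006  0.015  0.033]
top -0.02 46 y [-0.006  0.002  0.008] z [0.064 0.071 0.079]
top -0.0 4 y [-0.016 -0.012 -0.008] z [0.029 0.03  0.031]
```

Run:
```python
from h import *
for tag,p in(("9",[.4422,-.304,.1054]),("10",[.4479,-.299,.0516]),("11",[.4479,-.299,.0514])):
  M=R.from_quat([.112,.699,-.115,.697]).as_matrix();p=np.array(p)
  n="scene"
  pic,d=load(n,tag);X=cloud(n,d).reshape(-1,3);c=pic.reshape(-1,3)
  L=(X-p)@M
  m=(d.ravel()>0)&(np.abs(L[:,1])<.08)&(np.abs(L[:,2])<.02)&(L[:,0]>-.1)&(L[:,0]<.0)&(X[:,2]>.055)
  print(tag,m.sum())
  for l,cc in zip(L[m],c[m]):
     if cc.max()<100: print((l*1000).round(0).tolist(),cc.tolist())
```

```text
9 70
[-80.0, 48.0, -2.0] [2, 2, 1]
[-81.0, 44.0, -0.0] [5, 8, 9]
[-80.0, 47.0, 0.0] [12, 12, 14]
[-94.0, 48.0, 10.0] [10, 8, 8]
[-77.0, 43.0, -0.0] [49, 38, 29]
[-78.0, 46.0, 2.0] [6, 6, 11]
[-79.0, 48.0, 4.0] [8, 7, 8]
[-80.0, 44.0, 5.0] [8, 11, 12]
[-78.0, 46.0, 6.0] [11, 10, 9]
[-70.0, 48.0, 12.0] [24, 18, 12]
[-31.0, 44.0, -9.0] [8, 7, 6]
[-64.0, 45.0, 10.0] [4, 4, 11]
[-67.0, 47.0, 12.0] [1, 4, 6]
[-62.0, 49.0, 11.0] [21, 16, 10]
[-54.0, 44.0, 7.0] [0, 0, 0]
[-55.0, 46.0, 9.0] [0, 0, 0]
[-57.0, 48.0, 11.0] [6, 4, 4]
[-31.0, 44.0, -3.0] [63, 45, 32]
[-53.0, 45.0, 10.0] [0, 0, 0]
[-49.0, 47.0, 9.0] [3, 3, 6]
[-52.0, 49.0, 12.0] [0, 0, 0]
[-52.0, 51.0, 13.0] [50, 38, 27]
[-48.0, 44.0, 10.0] [0, 0, 0]
[-48.0, 46.0, 12.0] [0, 1, 4]
[-49.0, 48.0, 13.0] [0, 0, 0]
[-45.0, 51.0, 12.0] [18, 10, 7]
[-40.0, 45.0, 10.0] [0, 0, 0]
[-39.0, 48.0, 10.0] [0, 0, 0]
[-39.0, 50.0, 12.0] [0, 0, 0]
[-32.0, 44.0, 8.0] [0, 0, 0]
[-35.0, 46.0, 11.0] [0, 0, 0]
[-35.0, 49.0, 12.0] [11, 7, 6]
[-31.0, 51.0, 11.0] [39, 29, 20]
[-79.0, -44.0, -1.0] [29, 19, 11]
[-79.0, -47.0, 0.0] [15, 14, 14]
[-81.0, -45.0, 3
[... 4404 characters left out ...]
[9, 11, 5]
[-68.0, -34.0, 10.0] [4, 10, 10]
[-63.0, -31.0, 9.0] [4, 0, 3]
[-61.0, -35.0, 9.0] [22, 17, 12]
[-60.0, -33.0, 10.0] [1, 3, 2]
[-56.0, -30.0, 10.0] [12, 6, 5]
[-58.0, -34.0, 12.0] [7, 6, 4]
[-50.0, -32.0, 9.0] [6, 9, 9]
[-53.0, -35.0, 12.0] [2, 3, 2]
[-44.0, -33.0, 9.0] [2, 8, 7]
[-46.0, -31.0, 11.0] [16, 9, 8]
[-52.0, -38.0, 12.0] [44, 31, 20]
[-44.0, -36.0, 10.0] [0, 0, 0]
[-37.0, -34.0, 8.0] [0, 0, 1]
[-37.0, -32.0, 9.0] [2, 2, 6]
[-31.0, -30.0, 8.0] [38, 16, 6]
[-41.0, -38.0, 11.0] [0, 3, 5]
[-38.0, -35.0, 11.0] [0, 2, 3]
[-30.0, -33.0, 8.0] [0, 3, 5]
[-30.0, -37.0, 10.0] [0, 0, 0]
[-13.0, -36.0, 5.0] [82, 29, 7]
[-6.0, -39.0, 7.0] [97, 49, 26]
[-4.0, -33.0, 20.0] [87, 37, 18]
```

Run:
```python
from h import *
for tag,p,t in(("9",[.4422,-.304,.1054],[.119,.7,-.118,.694]),("8",[.4534,.3643,.1406],[.203,.31,-.47,.801]),("4",[.5322,.2576,.0984],[-.016,.506,-.014,.862])):
  M=R.from_quat(t).as_matrix();p=np.array(p)
  for n in("scene","top"):
    pic,d=load(n,tag);X=cloud(n,d).reshape(-1,3);c=pic.reshape(-1,3)
    L=(X-p)@M
    m=(d.ravel()>0)&(np.abs(L[:,1])<.065)&(np.abs(L[:,2])<.02)&(L[:,0]>-.1)&(L[:,0]<.06)&(X[:,2]>.02)
    h=np.histogram(L[m,0],np.arange(-.1,.065,.005))
    print(tag,n,m.sum(),dict(zip((h[1][:-1]*1000).round().astype(int).tolist(),h[0].tolist())))
```

```text
9 scene 132 {-100: 0, -95: 1, -90: 1, -85: 3, -80: 10, -75: 0, -70: 4, -65: 6, -60: 4, -55: 9, -50: 9, -45: 3, -40: 9, -35: 10, -30: 1, -25: 0, -20: 0, -15: 0, -10: 0, -5: 0, 0: 0, 5: 0, 10: 0, 15: 0, 20: 0, 25: 0, 30: 0, 35: 9, 40: 29, 45: 7, 50: 9, 55: 8}
9 top 29 {-100: 0, -95: 0, -90: 0, -85: 0, -80: 0, -75: 0, -70: 0, -65: 0, -60: 0, -55: 0, -50: 0, -45: 0, -40: 0, -35: 0, -30: 0, -25: 0, -20: 0, -15: 0, -10: 0, -5: 0, 0: 0, 5: 0, 10: 0, 15: 0, 20: 0, 25: 0, 30: 0, 35: 0, 40: 9, 45: 9, 50: 5, 55: 6}
8 scene 202 {-100: 19, -95: 16, -90: 18, -85: 15, -80: 13, -75: 17, -70: 19, -65: 11, -60: 14, -55: 13, -50: 11, -45: 10, -40: 11, -35: 12, -30: 3, -25: 0, -20: 0, -15: 0, -10: 0, -5: 0, 0: 0, 5: 0, 10: 0, 15: 0, 20: 0, 25: 0, 30: 0, 35: 0, 40: 0, 45: 0, 50: 0, 55: 0}
8 top 298 {-100: 2, -95: 8, -90: 23, -85: 25, -80: 33, -75: 31, -70: 21, -65: 27, -60: 19, -55: 18, -50: 18, -45: 22, -40: 19, -35: 19, -30: 13, -25: 0, -20: 0, -15: 0, -10: 0, -5: 0, 0: 0, 5: 0, 10: 0, 15: 0, 20: 0, 25: 0, 30: 0, 35: 0, 40: 0, 45: 0, 50: 0, 55: 0}
4 scene 560 {-100: 8, -95: 6, -90: 12, -85: 21, -80: 26, -75: 26, -70: 21, -65: 20, -60: 19, -55: 32, -50: 33, -45: 35, -40: 30, -35: 31, -30: 19, -25: 21, -20: 25, -15: 25, -10: 25, -5: 28, 0: 18, 5: 27, 10: 16, 15: 13, 20: 9, 25: 8, 30: 6, 35: 0, 40: 0, 45: 0, 50: 0, 55: 0}
4 top 339 {-100: 3, -95: 1, -90: 2, -85: 2, -80: 4, -75: 2, -70: 3, -65: 5, -60: 6, -55: 4, -50: 12, -45: 22, -40: 25, -35: 18, -30: 22, -25: 12, -20: 11, -15: 14, -10: 9, -5: 22, 0: 22, 5: 22, 10: 21, 15: 20, 20: 20, 25: 17, 30: 16, 35: 2, 40: 0, 45: 0, 50: 0, 55: 0}
```

The depth data from both cameras shows the real fingertips ending about 27–28 mm short of the reported TCP. That explains the chord grip on the yellow pot, and why the fingers have just closed in the air above the orange pot. I'll reopen and allow for it.

Emit:
send_rows([
  [[0, 0, 0, 0, 0, 0], [0, 0, 0, 0, 0, 0], [0, 0, 0, 0, 0, 0], [0, 0, 0, 0, 0, 0], [0, 0, 0, 0, 0, 0], [0, 0, 0, 0, 0, 0], [0, 0, 0, 0, 0, 0]],
], gripper=0)

```text
time: 14.03
position: [0.4478, -0.2989, 0.0516]
tool_rot: [0.112, 0.699, -0.115, 0.697]
ft_force: [-0.4, -0.7, -0.1]
grip_width: 0.0849
```

Run:
```python
from h import *
go([.447,-.299,.0425],TR(0,-18.5))
print(get_obs()['grip_width'])
```

```text
n 1 q [-0.79, 0.63, 1.77, -0.01, 0.75, -2.03] hold [0.4479, -0.2988, 0.0706]
[2.81, -0.02, -0.07, -0.0, -0.03, 0.04]
0.08491124064326495
```

Emit:
send_rows([
  [[0.6, 0, -0.1, 0, 0, 0], [0.5, 0, 0, 0, 0, 0], [0, 0, 0, 0, 0, 0]],
])

```text
time: 14.28
position: [0.447, -0.2988, 0.0398]
tool_rot: [0.112, 0.699, -0.115, 0.697]
ft_force: [-0.5, 0.5, -0.1]
grip_width: 0.0868
```

Emit:
send_rows([
  [[0.4, 0, 0, 0, 0, 0], [0.4, 0, 0, 0, 0, 0], [0, 0, 0, 0, 0, 0]],
])

```text
time: 14.53
position: [0.4465, -0.2984, 0.0303]
tool_rot: [0.112, 0.699, -0.115, 0.697]
ft_force: [0.1, -0.4, -1.1]
grip_width: 0.087
```

Emit:
send_rows([
  [[0.5, 0, 0, 0, 0, 0], [0.4, 0, 0, 0, 0, 0], [0, 0, 0, 0, 0, 0]],
])

```text
time: 14.78
position: [0.4464, -0.2984, 0.02]
tool_rot: [0.112, 0.699, -0.115, 0.696]
ft_force: [0.3, 0.6, 0.3]
grip_width: 0.087
```

Emit:
send_rows([
  [[-0.4, 0, 0, 0, 0, 0], [0, 0, 0, 0, 0, 0], [0, 0, 0, 0, 0, 0], [0, 0, 0, 0, 0, 0], [0, 0, 0, 0, 0, 0]],
], gripper=1, force=30)

```text
time: 15.2
position: [0.4462, -0.2985, 0.0241]
tool_rot: [0.112, 0.7, -0.115, 0.696]
ft_force: [-0.3, 0.5, -2.2]
grip_width: 0.0784
```

Run:
```python
from h import *
view("12",(60,180),(290,120))
o=get_obs();print(o['grip_width'],o['position'])
go([.447,-.299,.14],TR(0,-18.5))
```

```text
0.0782787748533896 [ 0.44605842 -0.2984164   0.02401709]
n 3 q [-0.79, 0.68, 1.78, -0.01, 0.68, -2.04] hold [0.4462, -0.2984, 0.043]
[-3.23, -0.02, 0.02, 0.0, -0.01, 0.01]
[-3.23, -0.02, 0.03, 0.0, -0.01, 0.01]
[-3.23, -0.01, 0.03, 0.0, -0.01, 0.01]
```

View pics/c12.png

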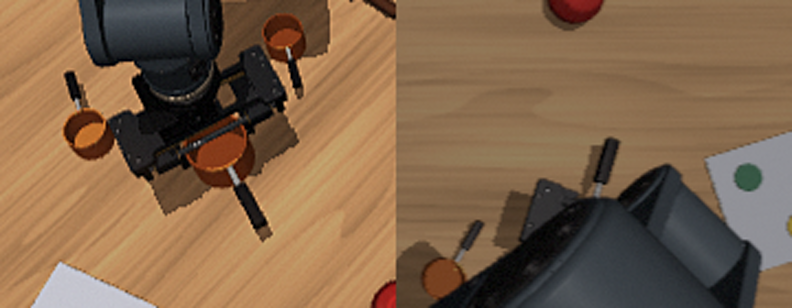

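Emit:
send_rows([
  [[-1, 0, 0, 0, 0, 0], [-2.5, 0, 0, 0, 0, 0], [-3, 0, 0, 0, 0, 0], [-3, 0, 0, 0, 0, 0], [-1.2, 0, 0, 0, 0, 0], [0, 0, 0, 0, 0, 0]],
])

```text
time: 15.8
position: [0.4449, -0.2959, 0.1358]
tool_rot: [0.114, 0.702, -0.113, 0.694]
ft_force: [0.1, -0.5, -3.0]
grip_width: 0.0783
```

Run:
```python
from kin import *
o=get_obs();print(o['grip_width'],o['ft_force'])
go([.605,-.0125,.15],TR(0,-100))
q=o['q']
R0=R.from_quat(o['tool_rot']);p=o['position']-.019*R0.as_matrix()[:,0];t=np.array([.605,-.0125,.15])
for i in (3,7,10,14):
    rv=(R0.inv()*TR(0,-100)).as_rotvec()*i/14
    q,e=ik(p+(t-p)*i/14,R0*R.from_rotvec(rv),q);print(q.round(2),round(e,4))
```

```text
0.0782586214677298 [ 0.08874574 -0.54875807 -3.03651536]
n 15 q [-0.79, 0.49, 1.71, -0.01, 0.95, -2.04] hold [0.4451, -0.296, 0.1548]
[0.03, 2.13, 0.41, 0.91, -0.01, 0.01]
[0.03, 2.16, 0.21, 0.91, -0.01, 0.01]
[0.03, 2.17, 0.0, 0.91, -0.01, 0.01]
[0.03, 2.16, -0.2, 0.91, -0.01, 0.01]
[0.03, 2.13, -0.41, 0.91, -0.01, 0.01]
[0.03, 2.08, -0.61, 0.91, -0.01, 0.01]
[0.03, 2.02, -0.8, 0.91, -0.01, 0.01]
[0.03, 1.93, -0.99, 0.91, -0.01, 0.01]
[0.03, 1.83, -1.17, 0.91, -0.01, 0.01]
[0.03, 1.71, -1.33, 0.91, -0.01, 0.01]
[0.03, 1.58, -1.49, 0.91, -0.01, 0.01]
[0.03, 1.43, -1.63, 0.91, -0.01, 0.01]
[0.03, 1.27, -1.76, 0.91, -0.01, 0.01]
[0.03, 1.1, -1.87, 0.91, -0.01, 0.01]
[0.03, 0.91, -1.97, 0.91, -0.01, 0.01]
[-0.66  0.49  1.72 -0.    0.94 -1.6 ] 0.0
[-0.49  0.51  1.69  0.    0.95 -1.03] 0.0
[-0.36  0.53  1.64  0.    0.97 -0.59] 0.0
[-0.2   0.58  1.55  0.    1.02 -0.03] 0.0
```

Orange is held: −3.0 N on the wrist and a 78.3 mm grip width. I'll carry it across.

Emit:
send_rows([
  [[0, 2.1, 0.4, 0.9, 0, 0], [0, 2.2, 0.2, 0.9, 0, 0], [0, 2.2, 0, 0.9, 0, 0], [0, 2.2, -0.2, 0.9, 0, 0], [0, 2.1, -0.4, 0.9, 0, 0], [0, 2.1, -0.6, 0.9, 0, 0], [0, 2, -0.8, 0.9, 0, 0], [0, 1.9, -1, 0.9, 0, 0]],
])

```text
time: 16.47
position: [0.5308, -0.1426, 0.1337]
tool_rot: [0.374, 0.604, -0.378, 0.594]
ft_force: [-1.0, 0.0, -2.2]
grip_width: 0.0785
```

Emit:
send_rows([
  [[0, 1.8, -1.2, 0.9, 0, 0], [0, 1.7, -1.3, 0.9, 0, 0], [0, 1.6, -1.5, 0.9, 0, 0], [0, 1.4, -1.6, 0.9, 0, 0], [0, 1.3, -1.8, 0.9, 0, 0], [0, 0.6, -1, 0.9, 0, 0], [0, 0, 0, 0, 0, 0]],
])

```text
time: 17.05
position: [0.5933, -0.0291, 0.1266]
tool_rot: [-0.53, -0.471, 0.539, -0.455]
ft_force: [-0.1, -0.4, -2.6]
grip_width: 0.0785
```

Run:
```python
from h import *
go([.605,-.0125,.14],TR(0,-100))
view("13",(180,110),(190,90))
```

```text
n 1 q [-0.24, 0.58, 1.56, 0.0, 1.03, -0.1] hold [0.5937, -0.0293, 0.1456]
[0.54, 0.94, -1.81, 0.3, -0.04, 0.25]
```

View pics/c13.png

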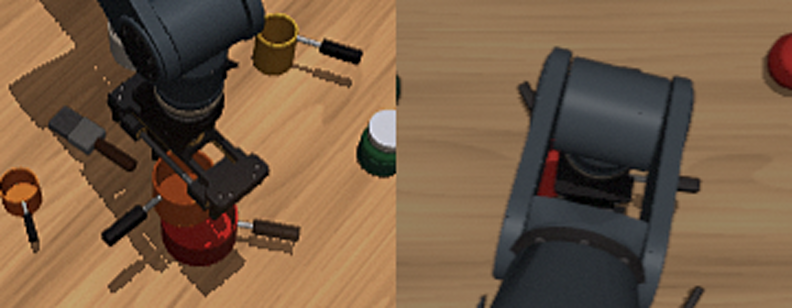

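Emit:
send_rows([
  [[0, 0.9, -1.8, 0.3, 0, 0.2], [0, 0, 0, 0, 0, 0]],
])

```text
time: 17.32
position: [0.6016, -0.0161, 0.1253]
tool_rot: [-0.539, -0.459, 0.542, -0.453]
ft_force: [0.0, -0.8, -1.8]
grip_width: 0.0787
```

Run:
```python
from h import *
go([.605,-.0125,.14],TR(0,-100))
snap("14",names=("scene",))
o=get_obs();print(o['position'])
p,d=load("scene","14");X=cloud("scene",d).reshape(-1,3);hsv=cv2.cvtColor(p,cv2.COLOR_RGB2HSV).reshape(-1,3)
near=np.hypot(X[:,0]-.605,X[:,1]+.0125)<.07
org=near&(hsv[:,0]>=5)&(hsv[:,0]<=17)&(hsv[:,1]>120)&(X[:,2]>.09)&(X[:,2]<.19)
red=near&((hsv[:,0]<4)|(hsv[:,0]>174))&(hsv[:,1]>150)&(X[:,2]<.06)&(X[:,2]>.005)
print(org.sum(),red.sum(),np.percentile(X[org,2],[1,10,50,90,99]).round(4))
# outer walls facing camera
for nm,m,r in(("org",org,.039),("red",red,.05)):
    Y=X[m]; 
    cam=np.array([.965,-.476])-[.605,-.0125];cam/=np.linalg.norm(cam)
    f=(Y[:,:2]-[.605,-.0125])@cam>.0
    Y=Y[f]; w=Y[Y[:,2]<np.percentile(X[m,2],99)-.006]
    print(nm,len(w),fitc(w[:,:2],r),fitc(w[:,:2]))
```

```text
n 1 q [-0.21, 0.58, 1.55, 0.0, 1.02, -0.04] hold [0.6018, -0.0162, 0.1443]
[0.43, 0.28, -0.41, 0.04, -0.02, 0.09]
[ 0.60048192 -0.01807543  0.12515519]
551 438 [0.1038 0.107  0.1299 0.1637 0.1681]
org 239 (array([ 0.63902889, -0.07726614,  0.039     ]), np.float64(0.007726914561239404)) (array([ 0.60782393, -0.02711087,  0.02786881]), np.float64(0.002645921275655018))
red 263 (array([ 0.6032486 , -0.01168282,  0.05      ]), np.float64(0.010436236534002203)) (array([ 0.61678858, -0.03440114,  0.02788724]), np.float64(0.006216221104129057))
```

```bash
cat > cyl.py <<'E'
from h import *
def cyl(tag,hz,z0,z1,r,init,n="scene"):
    p,d=load(n,tag);X=cloud(n,d).reshape(-1,3);hsv=cv2.cvtColor(p,cv2.COLOR_RGB2HSV).reshape(-1,3)
    h=hsv[:,0].astype(int);h[h>150]-=180
    m=(h>=hz[0])&(h<=hz[1])&(hsv[:,1]>120)&(X[:,2]>z0)&(X[:,2]<z1)
    Y=X[m];c=np.array(init,float)
    for tol in(.012,.008,.006,.005,.005):
        cd=np.array([.965,-.476])-c;cd/=np.linalg.norm(cd)
        k=(np.abs(np.hypot(*(Y[:,:2]-c).T)-r)<tol)&((Y[:,:2]-c)@cd>.3*r)
        Q=Y[k][:,:2]
        c=least_squares(lambda s:np.hypot(*(Q-s).T)-r,c,loss='soft_l1',f_scale=.002).x
    print(tag,n,hz,len(Q),c.round(4));return c
if __name__=="__main__":
    cyl("0",(5,17),.01,.055,.039,(.447,-.299));cyl("0",(-6,4),.01,.045,.05,(.605,-.0125))
    cyl("14",(5,17),.11,.155,.039,(.605,-.0125));cyl("14",(-6,4),.01,.045,.05,(.605,-.0125))
    cyl("8",(18,34),.01,.065,.03,(.5055,.278))
    # interior rim: orange floor etc
E
python3 cyl.py
```

```text
0 scene (5, 17) 164 [ 0.4456 -0.299 ]
0 scene (-6, 4) 145 [ 0.6048 -0.0121]
14 scene (5, 17) 172 [ 0.6013 -0.0163]
14 scene (-6, 4) 147 [ 0.6047 -0.0121]
8 scene (18, 34) 45 [0.5061 0.2795]
```

Emit:
send_rows([
  [[1.2, 0.3, -0.4, 0, 0, 0.1], [1.4, 0, 0, 0, 0, 0], [1.0, 0, 0, 0, 0, 0], [0, 0, 0, 0, 0, 0]],
])

```text
time: 17.7
position: [0.6017, -0.0199, 0.0884]
tool_rot: [-0.538, -0.457, 0.541, -0.457]
ft_force: [-0.6, -0.0, -3.1]
grip_width: 0.0782
```

Run:
```python
from cyl import *
snap("15",names=("scene",))
go([.605,-.0125,.05],TR(0,-100))
o=get_obs();z=o['position'][2]-.024
cyl("15",(5,17),z+.01,z+.054,.039,(.605,-.0125));cyl("15",(-6,4),.01,.045,.05,(.605,-.0125))
a=cv2.imread("pics/scene15.png")[140:260,210:350];cv2.imwrite("pics/d15.png",cv2.resize(a,None,fx=5,fy=5,interpolation=2))
```

```text
n 2 q [-0.22, 0.63, 1.58, -0.0, 0.93, -0.05] hold [0.6021, -0.02, 0.1082]
[2.91, 0.09, -0.41, 0.04, 0.02, 0.01]
[2.91, 0.08, -0.4, 0.04, 0.02, 0.01]
15 scene (5, 17) 157 [ 0.6013 -0.0197]
15 scene (-6, 4) 145 [ 0.6046 -0.0124]
```

View pics/d15.png

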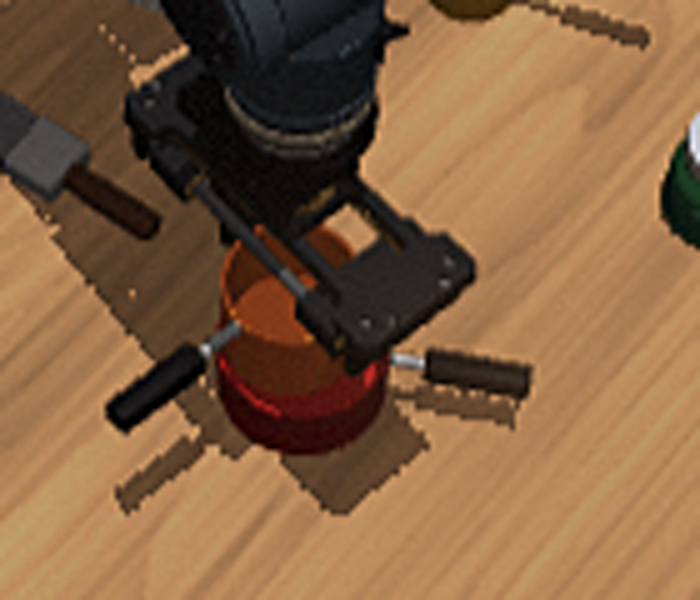

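Emit:
send_rows([
  [[0, 0.2, -0.8, 0, 0, 0], [0, 0, 0, 0, 0, 0]],
])

```text
time: 17.92
position: [0.6055, -0.0135, 0.0896]
tool_rot: [-0.539, -0.456, 0.541, -0.457]
ft_force: [0.2, 0.2, -1.4]
grip_width: 0.0781
```

Run:
```python
from cyl import *
snap("16",names=("scene",))
go([.605,-.0125,.05],TR(0,-100))
o=get_obs();z=o['position'][2]-.024;print(z,R.from_quat(o['tool_rot']).as_matrix().round(3)[:,0])
c=cyl("16",(5,17),z+.01,z+.054,.039,(.605,-.0125));r=cyl("16",(-6,4),.01,.045,.05,(.605,-.0125))
print(R.from_quat(o['tool_rot']).inv().apply([*(r-c)*100,0]).round(2))
```

```text
n 2 q [-0.21, 0.63, 1.57, -0.01, 0.94, -0.03] hold [0.6055, -0.0141, 0.1088]
[2.94, -0.03, -0.09, 0.03, 0.02, 0.01]
[2.94, -0.04, -0.09, 0.03, 0.02, 0.01]
0.06579036511459002 [-0.002 -0.004 -1.   ]
16 scene (5, 17) 161 [ 0.6051 -0.0135]
16 scene (-6, 4) 159 [ 0.6048 -0.0122]
[-0.   -0.05 -0.12]
```

Emit:
send_rows([
  [[0.7, 0, -0.1, 0, 0, 0], [0.6, 0, -0.1, 0, 0, 0], [0, 0, -0.1, 0, 0, 0], [0, 0, 0, 0, 0, 0]],
])

```text
time: 18.3
position: [0.6073, -0.0111, 0.0772]
tool_rot: [-0.539, -0.455, 0.54, -0.459]
ft_force: [-0.1, 0.4, -2.0]
grip_width: 0.0785
```

Run:
```python
from cyl import *
snap("17",names=("scene",))
o=get_obs();z=o['position'][2]-.024;print(z,o['position'],R.from_quat(o['tool_rot']).as_matrix().round(3)[:,0])
c=cyl("17",(5,17),z+.01,z+.054,.039,(.605,-.0125));r=cyl("17",(-6,4),.01,.045,.05,(.605,-.0125))
print(R.from_quat(o['tool_rot']).inv().apply([*(r-c)*100,0]).round(2))
```

```text
0.053065947563210446 [ 0.60714586 -0.01111839  0.07706595] [ 0.001 -0.005 -1.   ]
17 scene (5, 17) 160 [ 0.6069 -0.011 ]
17 scene (-6, 4) 150 [ 0.6047 -0.0121]
[ 0.   -0.2   0.14]
```

Within play (about 2.4 mm off). I'll correct it and lower.

Emit:
send_rows([
  [[0.4, -0.2, 0.1, 0, 0, 0], [0.6, 0, 0, 0, 0, 0], [0.5, 0, 0, 0, 0, 0], [0, 0, 0, 0, 0, 0]],
])

```text
time: 18.68
position: [0.6049, -0.0119, 0.061]
tool_rot: [-0.539, -0.455, 0.54, -0.459]
ft_force: [-0.4, 0.4, -2.2]
grip_width: 0.0783
```

Emit:
send_rows([
  [[0.7, 0, 0, 0, 0, 0], [0.7, 0, 0, 0, 0, 0], [0.4, 0, 0, 0, 0, 0], [0, 0, 0, 0, 0, 0]],
])

```text
time: 19.02
position: [0.6048, -0.0122, 0.0405]
tool_rot: [-0.539, -0.455, 0.541, -0.459]
ft_force: [-0.7, 0.9, -2.2]
grip_width: 0.0787
```

Run:
```python
from cyl import *
snap("18",names=("scene",))
o=get_obs();z=o['position'][2]-.024;print(z,o['position'],R.from_quat(o['tool_rot']).as_matrix().round(3)[:,0])
c=cyl("18",(5,17),.055,z+.056,.039,(.605,-.0125));r=cyl("18",(-6,4),.01,.045,.05,(.605,-.0125))
print(R.from_quat(o['tool_rot']).inv().apply([*(r-c)*100,0]).round(2))
```

```text
0.01675062918854734 [ 0.60486152 -0.01212902  0.04075063] [ 0.001 -0.005 -1.   ]
18 scene (5, 17) 54 [ 0.6043 -0.0121]
18 scene (-6, 4) 149 [ 0.6049 -0.0122]
[0.   0.06 0.  ]
```

Emit:
send_rows([
  [[0.5, 0, 0, 0, 0, 0], [0.4, 0, 0, 0, 0, 0], [0, 0, 0, 0, 0, 0]],
])

```text
time: 19.32
position: [0.6055, -0.0123, 0.0312]
tool_rot: [-0.539, -0.455, 0.54, -0.459]
ft_force: [-0.6, -0.3, -1.9]
grip_width: 0.0785
```

Emit:
send_rows([
  [[0.2, 0, 0, 0, 0, 0], [0, 0, 0, 0, 0, 0]],
])

```text
time: 19.48
position: [0.6055, -0.0123, 0.0289]
tool_rot: [-0.539, -0.455, 0.54, -0.459]
ft_force: [-0.4, 0.1, -2.8]
grip_width: 0.0776
```

Emit:
send_rows([
  [[0.2, 0, 0, 0, 0, 0], [0, 0, 0, 0, 0, 0]],
])

```text
time: 19.65
position: [0.6064, -0.0126, 0.0285]
tool_rot: [-0.539, -0.454, 0.54, -0.459]
ft_force: [-0.5, 0.0, -1.9]
grip_width: 0.0782
```

One more nudge to confirm contact.

Emit:
send_rows([
  [[0.2, 0, 0, 0, 0, 0], [0, 0, 0, 0, 0, 0]],
])

```text
time: 19.82
position: [0.6072, -0.013, 0.0286]
tool_rot: [-0.54, -0.454, 0.54, -0.46]
ft_force: [0.8, 0.2, -2.8]
grip_width: 0.0784
```

Emit:
send_rows([
  [[0.2, 0, 0, 0, 0, 0], [0, 0, 0, 0, 0, 0]],
])

```text
time: 19.98
position: [0.608, -0.0133, 0.0285]
tool_rot: [0.54, 0.453, -0.539, 0.461]
ft_force: [-0.8, 0.3, -2.9]
grip_width: 0.0785
```

Run:
```python
from cyl import *
snap("19",names=("scene",))
a=cv2.imread("pics/scene19.png")[140:260,210:350];cv2.imwrite("pics/d19.png",cv2.resize(a,None,fx=5,fy=5,interpolation=2))
p,d=load("scene","19");X=cloud("scene",d).reshape(-1,3);hsv=cv2.cvtColor(p,cv2.COLOR_RGB2HSV).reshape(-1,3)
m=(np.abs(np.hypot(X[:,0]-.605,X[:,1]+.0125)-.038)<.006)&(hsv[:,0]>4)&(hsv[:,0]<18)&(hsv[:,1]>120)&(X[:,2]>.05)
print(np.percentile(X[m,2],[50,90,95,98]),get_obs()['position'])
```

```text
[0.06933007 0.23709179 0.23888338 0.29335154] [ 0.60832383 -0.01331546  0.02839512]
```

View pics/d19.png

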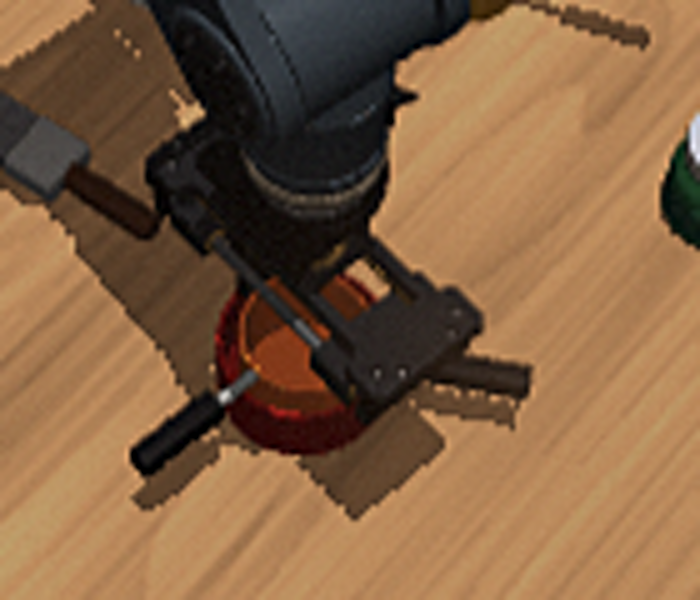

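Emit:
send_rows([
  [[0, -0.2, 0, 0, 0, 0], [0, 0, 0, 0, 0, 0], [0, 0, 0, 0, 0, 0], [0, 0, 0, 0, 0, 0]],
])

```text
time: 20.37
position: [0.6072, -0.0132, 0.0284]
tool_rot: [0.54, 0.452, -0.539, 0.462]
ft_force: [-0.4, 0.3, -0.1]
grip_width: 0.0783
```

Emit:
send_rows([
  [[0, 0, 0, 0, 0, 0], [0, 0, 0, 0, 0, 0], [0, 0, 0, 0, 0, 0], [0, 0, 0, 0, 0, 0]],
], gripper=0)

```text
time: 20.7
position: [0.6074, -0.0132, 0.0279]
tool_rot: [0.541, 0.452, -0.538, 0.462]
ft_force: [0.5, 0.4, 0.9]
grip_width: 0.0862
```

Emit:
send_rows([
  [[-0.5, 0, 0, 0, 0, 0], [-1, 0, 0, 0, 0, 0], [-2, 0, 0, 0, 0, 0], [-3, 0, 0, 0, 0, 0], [-3, 0, 0, 0, 0, 0], [-3, 0, 0, 0, 0, 0]],
])

```text
time: 21.2
position: [0.6002, -0.0112, 0.1521]
tool_rot: [-0.537, -0.457, 0.542, -0.457]
ft_force: [0.7, 0.4, -0.1]
grip_width: 0.0868
```

Run:
```python
from h import *
print(get_obs()['position'],get_obs()['q'].round(2))
go([.5055,.279,.15],TR(0,-160))
go([.5055,.279,.15],TR(0,20))
```

```text
[ 0.60024817 -0.01117058  0.15208279] [-0.2   0.55  1.53 -0.01  1.07 -0.03]
n 11 q [-0.2, 0.55, 1.53, -0.01, 1.07, -0.03] hold [0.6004, -0.0111, 0.1711]
[0.19, -1.28, -2.46, 0.92, 0.01, 0.0]
[0.19, -1.51, -2.33, 0.92, 0.01, 0.0]
[0.19, -1.73, -2.17, 0.92, 0.01, 0.0]
[0.19, -1.93, -2.0, 0.92, 0.01, 0.0]
[0.19, -2.11, -1.8, 0.92, 0.01, 0.0]
[0.19, -2.27, -1.59, 0.92, 0.01, 0.0]
[0.19, -2.42, -1.36, 0.92, 0.01, 0.0]
[0.19, -2.54, -1.13, 0.92, 0.01, 0.0]
[0.19, -2.63, -0.88, 0.92, 0.01, 0.0]
[0.19, -2.7, -0.62, 0.92, 0.01, 0.0]
[0.19, -2.75, -0.36, 0.92, 0.01, 0.0]
n 21 q [-0.2, 0.55, 1.53, -0.01, 1.07, -0.03] hold [0.6004, -0.0111, 0.1711]
[0.1, -0.67, -1.29, -0.95, -0.0, 0.0]
[0.1, -0.54, -1.35, -0.95, -0.0, 0.0]
[0.1, -0.4, -1.4, -0.95, -0.0, 0.0]
[0.1, -0.26, -1.43, -0.95, -0.0, 0.0]
[0.1, -0.12, -1.45, -0.95, -0.0, 0.0]
[0.1, 0.02, -1.45, -0.95, -0.0, 0.0]
[0.1, 0.17, -1.44, -0.95, -0.0, 0.0]
[0.1, 0.31, -1.42, -0.95, -0.0, 0.0]
[0.1, 0.45, -1.38, -0.95, -0.0, 0.0]
[0.1, 0.58, -1.33, -0.95, -0.0, 0.0]
[0.1, 0.71, -1.27, -0.95, -0.0, 0.0]
[0.1, 0.83, -1.19, -0.95, -0.0, 0.0]
[0.1, 0.95, -1.1, -0.95, -0.0, 0.0]
[0.1, 1.05, -1.0, -0.95, -0.0, 0.0]
[0.1, 1.15, -0.89, -0.95, -0.0, 0.0]
[0.1, 1.23, -0.78, -0.95, -0.0, 0.0]
[0.1, 1.3, -0.65, -0.95, -0.0, 0.0]
[0.1, 1.36, -0.52, -0.95, -0.0, 0.0]
[0.1, 1.4, -0.38, -0.95, -0.0, 0.0]
[0.1, 1.43, -0.24, -0.95, -0.0, 0.0]
[0.1, 1.45, -0.1, -0.95, -0.0, 0.0]
```

Emit:
send_rows([
  [[0.2, -1.3, -2.5, 0.9, 0, 0], [0.2, -1.5, -2.3, 0.9, 0, 0], [0.2, -1.7, -2.2, 0.9, 0, 0], [0.2, -1.9, -2, 0.9, 0, 0], [0.2, -2.1, -1.8, 0.9, 0, 0], [0.2, -2.3, -1.6, 0.9, 0, 0], [0.2, -2.4, -1.4, 0.9, 0, 0], [0.2, -2.5, -1.1, 0.9, 0, 0]],
])

```text
time: 21.87
position: [0.5448, 0.2014, 0.1528]
tool_rot: [0.684, 0.204, -0.666, 0.217]
ft_force: [0.9, -1.1, -0.8]
grip_width: 0.087
```

Run:
```python
from cyl import *
go([.5055,.279,.14],TR(0,-160))
# yellow handle angle from snap 8
for n,uv in(("top",(151,172)),("scene",(333,133))):
    p,d=load(n,"8");hsv=cv2.cvtColor(p,cv2.COLOR_RGB2HSV);X=cloud(n,d)
    m=(p.max(2)<60)&(np.abs(X[...,2]-.069)<.016)&(np.hypot(X[...,0]-.505,X[...,1]-.279)<.14)&(X[...,0]>.55)
    Y=X[m][:,:2]
    dd=Y.mean(0)-[.5055,.279];print(n,len(Y),np.degrees(np.arctan2(dd[1],dd[0])),np.hypot(*dd))
snap("20");view("20",(180,110),(190,90))
p,d=load("top","20");X=cloud("top",d)
for n in("top","scene"):
    p,d=load(n,"20");X=cloud(n,d);hsv=cv2.cvtColor(p,cv2.COLOR_RGB2HSV)
    rr=np.hypot(X[...,0]-.605,X[...,1]+.0125)
    m=(np.abs(rr-.0375)<.005)&(hsv[...,0]>4)&(hsv[...,0]<18)&(X[...,2]>.05)&(X[...,2]<.08)
    print(n,m.sum(),"orange rim z",np.percentile(X[m][:,2],[50,80,95]).round(4),fitc(X[m&(X[...,2]>.06)][:,:2])[0].round(4))
    m=(rr<.028)&(X[...,2]<.03);print("floor",np.median(X[m][:,2]))
    m=(p.max(2)<60)&(rr>.07)&(rr<.14)&(X[...,2]>.03)&(X[...,2]<.085)
    Y=X[m][:,:2]-[.605,-.0125];a=np.degrees(np.arctan2(Y[:,1],Y[:,0]));print(np.histogram(a,np.arange(-180,181,20)))
    for lo,hi in((0,60),(-140,-60)):
        k=(a>lo)&(a<hi);print(lo,np.median(a[k]) if k.any() else None)
```

```text
n 3 q [0.17, 0.51, 1.61, -0.02, 1.0, 1.15] hold [0.5442, 0.2016, 0.1718]
[1.0, -2.9, -0.37, 0.82, -0.07, -0.07]
[1.02, -2.91, -0.13, 0.82, -0.07, -0.07]
[1.04, -2.91, 0.11, 0.82, -0.07, -0.07]
top 130 16.92308942128988 0.0918775175383428
scene 121 15.09995532100469 0.09626459923220729
top 94 orange rim z [0.0647 0.0666 0.0679] [ 0.6049 -0.0129  0.0373]
floor 0.008216450874354186
(array([  0,   0,   0,  50,  69,   0,   0,   0,   0,   0, 109,   0,   0,
         0,   0,   0,   0,   0]), array([-180, -160, -140, -120, -100,  -80,  -60,  -40,  -20,    0,   20,
         40,   60,   80,  100,  120,  140,  160,  180]))
0 29.542573313978586
-140 -99.13138200345756
scene 204 orange rim z [0.064  0.0684 0.0708] [ 0.6081 -0.0142  0.0372]
floor 0.009947301266785225
(array([  0,   0,   0,   5, 125,   0,   0,   0,   0,   0, 122,   0,   0,
         0,   0,   0,   0,   0]), array([-180, -160, -140, -120, -100,  -80,  -60,  -40,  -20,    0,   20,
         40,   60,   80,  100,  120,  140,  160,  180]))
0 25.561558221897325
-140 -95.20213981126815
```

View pics/c20.png

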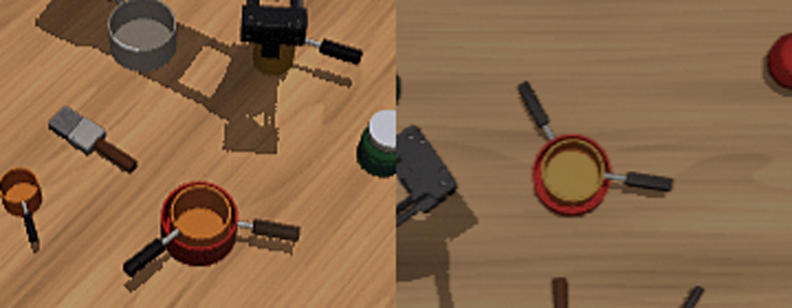

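Orange is seated: floor at 8 mm, rim at about 66 mm, handle near −97° against red's 27°. Next, over the yellow pot.

Emit:
send_rows([
  [[1, -2.9, -0.4, 0.8, -0.1, -0.1], [1, -2.9, -0.1, 0.8, -0.1, -0.1], [1, -2.9, 0.1, 0.8, 0, 0], [0, 0, 0, 0, 0, 0]],
])

```text
time: 22.4
position: [0.5101, 0.2743, 0.1234]
tool_rot: [0.699, 0.12, -0.694, 0.123]
ft_force: [-0.4, -0.7, -1.3]
grip_width: 0.087
```

Run:
```python
from h import *
go([.5055,.2788,.053],TR(0,-160),n=1)
```

```text
n 1 q [0.3, 0.56, 1.62, -0.01, 0.96, 1.53] hold [0.51, 0.2744, 0.1424]
[8.93, -0.63, 0.34, -0.04, -0.06, -0.05]
```

Emit:
send_rows([
  [[2, -0.3, 0.2, 0, -0.1, 0], [2, -0.3, 0.2, 0, 0, 0], [1.5, 0, 0, 0, 0, 0], [0, 0, 0, 0, 0, 0]],
])

```text
time: 22.73
position: [0.5098, 0.2751, 0.0696]
tool_rot: [0.698, 0.12, -0.695, 0.125]
ft_force: [-0.8, 0.4, -0.7]
grip_width: 0.0871
```

Run:
```python
from h import *
go([.5055,.2788,.053],TR(0,-160),n=1)
```

```text
n 1 q [0.31, 0.64, 1.66, -0.01, 0.85, 1.54] hold [0.5097, 0.2752, 0.0886]
[3.56, -0.53, 0.29, -0.01, -0.03, -0.08]
```

Emit:
send_rows([
  [[0, -0.5, 0.3, 0, 0, 0], [0, 0, 0, 0, 0, 0]],
])

```text
time: 22.9
position: [0.5068, 0.2766, 0.0702]
tool_rot: [0.698, 0.119, -0.695, 0.125]
ft_force: [-0.7, -0.3, -0.5]
grip_width: 0.0871
```

Emit:
send_rows([
  [[0.8, -0.1, 0, 0, 0, 0], [0.8, -0.1, 0, 0, 0, 0], [0, 0, 0, 0, 0, 0]],
])

```text
time: 23.15
position: [0.5093, 0.2779, 0.0561]
tool_rot: [0.7, 0.119, -0.693, 0.124]
ft_force: [0.2, 0.2, -0.6]
grip_width: 0.0871
```

Run:
```python
from h import *
go([.5055,.2788,.053],TR(0,-160),n=1)
```

```text
n 1 q [0.31, 0.66, 1.67, -0.01, 0.81, 1.55] hold [0.5091, 0.278, 0.0751]
[2.21, -0.23, 0.35, -0.03, -0.09, -0.09]
```

Emit:
send_rows([
  [[0.3, -0.2, 0.4, 0, -0.1, -0.1], [0.7, 0, 0.1, 0, 0, 0], [0.8, 0, 0.1, 0, 0, 0], [0.3, 0, 0, 0, 0, 0], [0, 0, 0, 0, 0, 0]],
])

```text
time: 23.57
position: [0.5029, 0.2779, 0.0334]
tool_rot: [-0.696, -0.123, 0.697, -0.121]
ft_force: [0.6, -0.0, 0.1]
grip_width: 0.0872
```

Run:
```python
from h import *
go([.5055,.2788,.053],TR(0,-160),n=1)
o=get_obs();print(R.from_quat(o['tool_rot']).as_matrix()[:,0].round(3))
view("21",(210,50),(90,140))
```

```text
n 1 q [0.31, 0.69, 1.68, 0.0, 0.77, 1.53] hold [0.5029, 0.2779, 0.0524]
[-0.06, 0.01, -0.27, -0.03, 0.01, 0.02]
[-0.001  0.002 -1.   ]
```

View pics/c21.png

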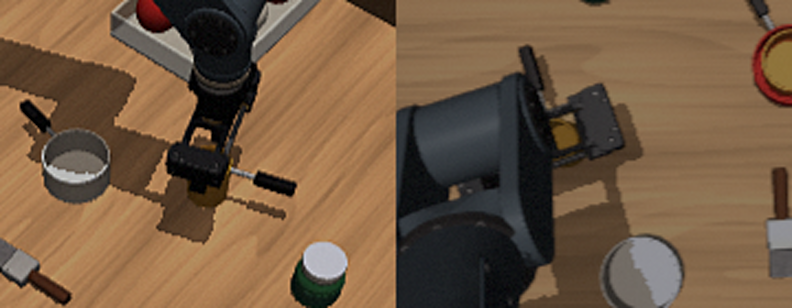

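Vertical and at the right depth. I'll shift 2.5 mm back to the middle and close.

Emit:
send_rows([
  [[0, 0, -0.3, 0, 0, 0], [0, 0, 0, 0, 0, 0], [0, 0, 0, 0, 0, 0], [0, 0, 0, 0, 0, 0], [0, 0, 0, 0, 0, 0], [0, 0, 0, 0, 0, 0], [0, 0, 0, 0, 0, 0]],
], gripper=1, force=30)

```text
time: 24.25
position: [0.5073, 0.2796, 0.0348]
tool_rot: [0.697, 0.123, -0.696, 0.121]
ft_force: [0.2, -0.4, -0.4]
grip_width: 0.0597
```

Run:
```python
from h import *
o=get_obs();print(o['grip_width'],o['position'],R.from_quat(o['tool_rot']).as_matrix()[:,0].round(3))
```

```text
0.05968191745923545 [0.50729534 0.27964567 0.03483104] [ 0.001  0.003 -1.   ]
```

Emit:
send_rows([
  [[-1, 0, 0, 0, 0, 0], [-2.5, 0, 0, 0, 0, 0], [-3, 0, 0, 0, 0, 0], [-3, 0, 0, 0, 0, 0], [-1, 0, 0, 0, 0, 0]],
])

```text
time: 24.67
position: [0.5027, 0.2778, 0.1408]
tool_rot: [-0.692, -0.122, 0.701, -0.122]
ft_force: [0.2, 1.1, -1.1]
grip_width: 0.0597
```

Run:
```python
from h import *
print(get_obs()['grip_width'])
go([.6065,-.0134,.155],TR(0,-41),n=22)
```

```text
0.059733121049858694
n 22 q [0.31, 0.53, 1.61, 0.0, 1.01, 1.53] hold [0.5029, 0.2778, 0.1598]
[0.02, 1.41, 0.01, -0.9, 0.0, 0.01]
[0.02, 1.4, 0.14, -0.9, 0.0, 0.01]
[0.02, 1.38, 0.27, -0.9, 0.0, 0.01]
[0.02, 1.35, 0.4, -0.9, 0.0, 0.01]
[0.02, 1.3, 0.52, -0.9, 0.0, 0.01]
[0.02, 1.25, 0.64, -0.9, 0.0, 0.01]
[0.02, 1.18, 0.76, -0.9, 0.0, 0.01]
[0.02, 1.11, 0.87, -0.9, 0.0, 0.01]
[0.02, 1.02, 0.97, -0.9, 0.0, 0.01]
[0.02, 0.92, 1.06, -0.9, 0.0, 0.01]
[0.02, 0.82, 1.14, -0.9, 0.0, 0.01]
[0.02, 0.71, 1.21, -0.9, 0.0, 0.01]
[0.02, 0.59, 1.28, -0.9, 0.0, 0.01]
[0.02, 0.47, 1.33, -0.9, 0.0, 0.01]
[0.02, 0.34, 1.36, -0.9, 0.0, 0.01]
[0.02, 0.21, 1.39, -0.9, 0.0, 0.01]
[0.02, 0.08, 1.4, -0.9, 0.0, 0.01]
[0.02, -0.06, 1.4, -0.9, 0.0, 0.01]
[0.02, -0.19, 1.39, -0.9, 0.0, 0.01]
[0.02, -0.32, 1.37, -0.9, 0.0, 0.01]
[0.02, -0.45, 1.33, -0.9, 0.0, 0.01]
[0.02, -0.57, 1.28, -0.9, 0.0, 0.01]
```

Emit:
send_rows([
  [[0, 1.4, 0, -0.9, 0, 0], [0, 1.4, 0.1, -0.9, 0, 0], [0, 1.4, 0.3, -0.9, 0, 0], [0, 1.4, 0.4, -0.9, 0, 0], [0, 1.3, 0.5, -0.9, 0, 0], [0, 1.2, 0.6, -0.9, 0, 0], [0, 1.2, 0.8, -0.9, 0, 0], [0, 1.1, 0.9, -0.9, 0, 0]],
])

```text
time: 25.33
position: [0.5432, 0.1719, 0.1516]
tool_rot: [0.595, 0.383, -0.595, 0.381]
ft_force: [-0.7, -0.5, -1.5]
grip_width: 0.0596
```

Emit:
send_rows([
  [[0, 1, 1, -0.9, 0, 0], [0, 0.9, 1.1, -0.9, 0, 0], [0, 0.8, 1.1, -0.9, 0, 0], [0, 0.7, 1.2, -0.9, 0, 0], [0, 0.6, 1.3, -0.9, 0, 0], [0, 0.5, 1.3, -0.9, 0, 0], [0, 0.3, 1.4, -0.9, 0, 0]],
])

```text
time: 25.92
position: [0.579, 0.0761, 0.1552]
tool_rot: [0.43, 0.563, -0.429, 0.56]
ft_force: [-0.2, -0.3, -2.1]
grip_width: 0.0596
```

Run:
```python
from h import *
print(get_obs()['grip_width'])
go([.6065,-.0134,.155],TR(0,-41),n=7)
```

```text
0.05956879551078471
n 7 q [-0.06, 0.52, 1.58, 0.0, 1.05, -0.33] hold [0.579, 0.0761, 0.1742]
[0.27, 0.04, 1.34, -0.8, -0.01, 0.0]
[0.27, -0.07, 1.34, -0.8, -0.01, 0.0]
[0.27, -0.18, 1.33, -0.8, -0.01, 0.0]
[0.27, -0.29, 1.31, -0.8, -0.01, 0.0]
[0.27, -0.4, 1.28, -0.8, -0.01, 0.0]
[0.27, -0.51, 1.24, -0.8, -0.01, 0.0]
[0.27, -0.61, 1.19, -0.8, -0.01, 0.0]
```

Emit:
send_rows([
  [[0.3, 0, 1.3, -0.8, 0, 0], [0.3, -0.1, 1.3, -0.8, 0, 0], [0.3, -0.2, 1.3, -0.8, 0, 0], [0.3, -0.3, 1.3, -0.8, 0, 0], [0.3, -0.4, 1.3, -0.8, 0, 0], [0.3, -0.5, 1.2, -0.8, 0, 0], [0.3, -0.6, 1.2, -0.8, 0, 0], [0, 0, 0, 0, 0, 0]],
])

```text
time: 26.58
position: [0.6065, -0.019, 0.1379]
tool_rot: [0.239, 0.666, -0.238, 0.665]
ft_force: [0.0, -0.3, -1.5]
grip_width: 0.0597
```

```bash
cat >> cyl.py <<'E'
def chk(tag):
    snap(tag,names=("scene",))
    o=get_obs();Rt=R.from_quat(o['tool_rot']);z=o['position'][2]-.0348
    print("under",z.round(4),o['position'].round(4),Rt.as_matrix()[:,0].round(3))
    c=cyl(tag,(18,34),max(z+.01,.071),z+.066,.03,(.6065,-.0134));r=cyl(tag,(-6,4),.01,.045,.05,(.605,-.0125))
    for nm,t in(("by scene",r+[.0017,-.0012]-c),("by tcp",np.array([.6065,-.0134])-o['position'][:2])):
        print(nm,Rt.inv().apply([*t*100,0]).round(2))
    a=cv2.imread(f"pics/scene{tag}.png")[140:260,210:350];cv2.imwrite(f"pics/d{tag}.png",cv2.resize(a,None,fx=5,fy=5,interpolation=2))
E
python3 - <<'E'
from cyl import *
go([.6065,-.0134,.155],TR(0,-41),n=1)
chk("22")
E
```

```text
n 1 q [-0.22, 0.57, 1.53, 0.0, 1.04, -1.1] hold [0.6066, -0.0191, 0.1569]
[0.19, 0.43, -0.36, 0.26, -0.02, -0.01]
under 0.1033 [ 0.6059 -0.0177  0.1381] [-0.002  0.003 -1.   ]
22 scene (18, 34) 28 [ 0.6075 -0.0192]
22 scene (-6, 4) 142 [ 0.6048 -0.0123]
by scene [ 0.    0.37 -0.44]
by tcp [ 0.    0.37 -0.22]
```

View pics/d22.png

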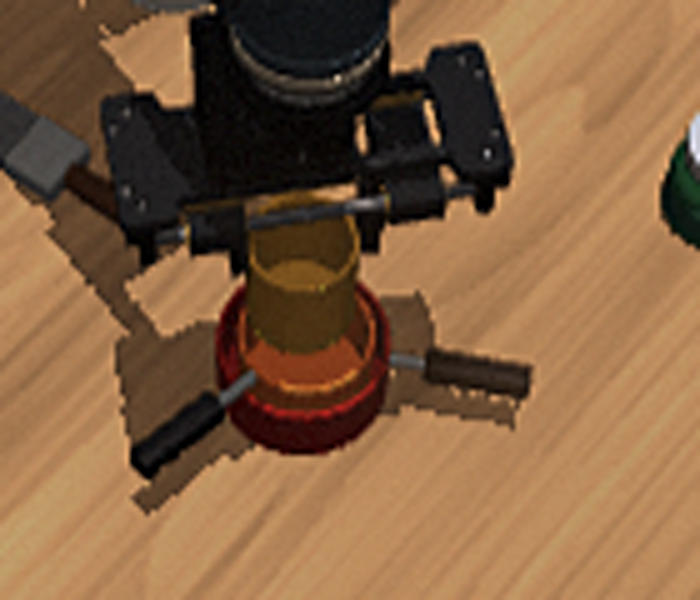

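Emit:
send_rows([
  [[0.9, 0.4, -0.4, 0.1, 0, 0], [0.9, 0, 0, 0, 0, 0], [0.8, 0, 0, 0, 0, 0], [0, 0, 0, 0, 0, 0]],
])

```text
time: 26.97
position: [0.6035, -0.0082, 0.1109]
tool_rot: [0.246, 0.665, -0.244, 0.662]
ft_force: [-0.1, 0.2, -2.1]
grip_width: 0.0598
```

```bash
sed -i 's/(18,34),max/(12,36),max/' cyl.py
python3 - <<'E'
from cyl import *
chk("23")
E
```

```text
under 0.0766 [ 0.6038 -0.0082  0.1114] [-0.002  0.005 -1.   ]
23 scene (12, 36) 201 [ 0.6043 -0.0086]
23 scene (-6, 4) 152 [ 0.6049 -0.0119]
by scene [-0.   -0.2   0.46]
by tcp [-0.   -0.22  0.54]
```

Emit:
send_rows([
  [[0, -0.2, 0.4, 0, 0, 0], [0, 0, 0, 0, 0, 0]],
])

```text
time: 27.18
position: [0.6053, -0.0115, 0.111]
tool_rot: [0.246, 0.665, -0.243, 0.662]
ft_force: [0.8, 0.1, -1.8]
grip_width: 0.0601
```

Run:
```python
from cyl import *
chk("24")
p,d=load("scene","24");X=cloud("scene",d).reshape(-1,3)
```

```text
under 0.0763 [ 0.6052 -0.0111  0.1111] [-0.003  0.005 -1.   ]
24 scene (12, 36) 199 [ 0.6061 -0.012 ]
24 scene (-6, 4) 150 [ 0.6047 -0.0124]
by scene [-0.   -0.1   0.12]
by tcp [-0.   -0.09  0.25]
```

View pics/d24.png

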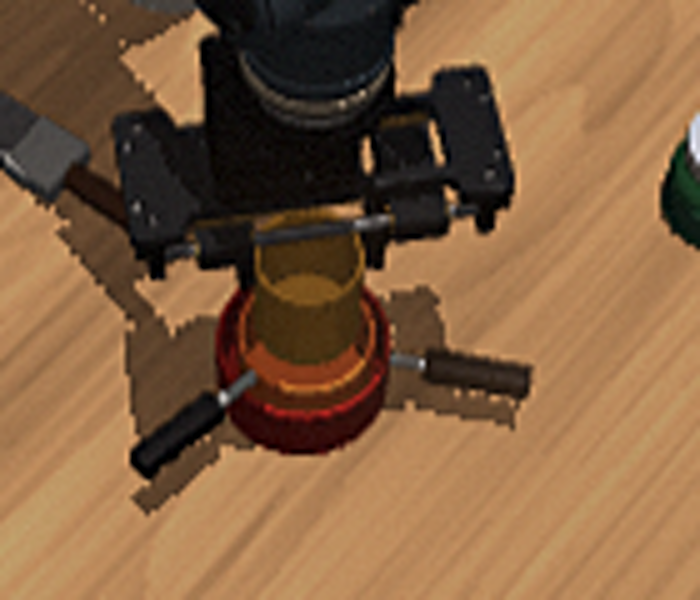

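Emit:
send_rows([
  [[0, -0.1, 0.2, 0, 0, 0], [0.5, 0, 0, 0, 0, 0], [0, 0, 0, 0, 0, 0]],
])

```text
time: 27.48
position: [0.6069, -0.0136, 0.1066]
tool_rot: [0.246, 0.664, -0.243, 0.662]
ft_force: [-1.6, 0.3, -2.0]
grip_width: 0.0595
```

Run:
```python
from cyl import *
chk("25")
```

```text
under 0.0723 [ 0.6074 -0.0137  0.1071] [ 0.     0.005 -1.   ]
25 scene (12, 36) 197 [ 0.6076 -0.014 ]
25 scene (-6, 4) 142 [ 0.6046 -0.0123]
by scene [ 0.   -0.04 -0.13]
by tcp [ 0.   -0.04 -0.09]
```

Aligned to about 1 mm, so I'll lower it in.

Emit:
send_rows([
  [[0.5, 0, -0.1, 0, 0, 0], [0.5, 0, 0, 0, 0, 0], [0.4, 0, 0, 0, 0, 0], [0, 0, 0, 0, 0, 0]],
])

```text
time: 27.87
position: [0.6068, -0.0132, 0.092]
tool_rot: [0.246, 0.664, -0.243, 0.663]
ft_force: [-0.7, -0.0, -2.3]
grip_width: 0.0597
```

Run:
```python
from cyl import *
chk("26")
```

```text
under 0.0575 [ 0.607  -0.0132  0.0923] [ 0.001  0.005 -1.   ]
26 scene (12, 36) 175 [ 0.6074 -0.0136]
26 scene (-6, 4) 150 [ 0.6048 -0.0122]
by scene [-0.   -0.05 -0.08]
by tcp [-0.   -0.05 -0.02]
```

View pics/d26.png

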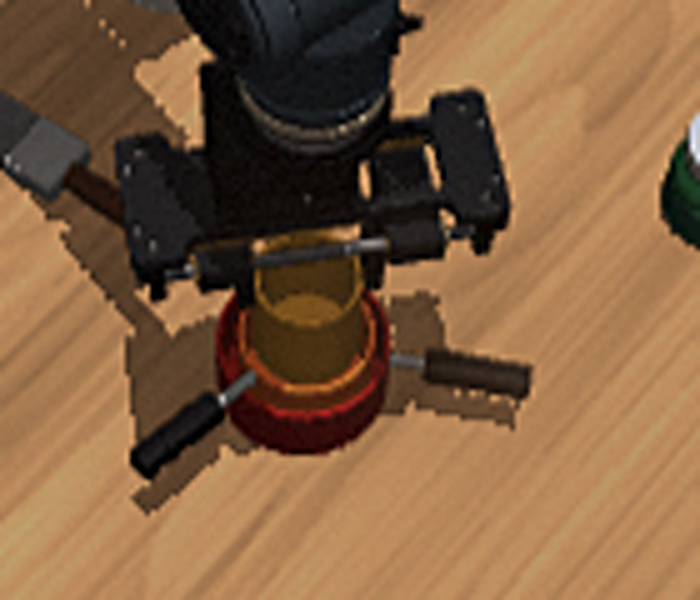

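The yellow pot is inside the orange rim and nothing else has moved. It has to go down to TCP ≈ 0.043.

Emit:
send_rows([
  [[0.7, 0, 0, 0, 0, 0], [0.8, 0, 0, 0, 0, 0], [0.6, 0, 0, 0, 0, 0], [0, 0, 0, 0, 0, 0]],
])

```text
time: 28.25
position: [0.6073, -0.0131, 0.0693]
tool_rot: [0.246, 0.663, -0.243, 0.663]
ft_force: [0.1, 0.1, -1.7]
grip_width: 0.0596
```

Emit:
send_rows([
  [[0.7, 0, 0, 0, 0, 0], [0.7, 0, 0, 0, 0, 0], [0.5, 0, 0, 0, 0, 0], [0, 0, 0, 0, 0, 0]],
])

```text
time: 28.58
position: [0.607, -0.0129, 0.0475]
tool_rot: [0.246, 0.664, -0.243, 0.663]
ft_force: [-0.2, -0.1, -1.5]
grip_width: 0.0596
```

Run:
```python
from cyl import *
chk("27")
```

```text
under 0.0131 [ 0.6072 -0.013   0.0479] [ 0.001  0.005 -1.   ]
27 scene (12, 36) 29 [ 0.6073 -0.0134]
27 scene (-6, 4) 151 [ 0.6049 -0.0121]
by scene [-0.   -0.03 -0.06]
by tcp [-0.   -0.08 -0.02]
```

Emit:
send_rows([
  [[0.2, 0, 0, 0, 0, 0], [0.1, 0, 0, 0, 0, 0], [0, 0, 0, 0, 0, 0]],
])

```text
time: 28.88
position: [0.6077, -0.0131, 0.0449]
tool_rot: [0.246, 0.663, -0.243, 0.664]
ft_force: [-0.8, 0.0, -0.8]
grip_width: 0.0598
```

Emit:
send_rows([
  [[0.2, 0, 0, 0, 0, 0], [0, 0, 0, 0, 0, 0]],
])

```text
time: 29.05
position: [0.6085, -0.0132, 0.0434]
tool_rot: [0.246, 0.663, -0.243, 0.664]
ft_force: [-0.2, -0.5, -2.6]
grip_width: 0.0596
```

Emit:
send_rows([
  [[0.2, 0, 0, 0, 0, 0], [0, 0, 0, 0, 0, 0]],
])

```text
time: 29.22
position: [0.6097, -0.0136, 0.0435]
tool_rot: [0.246, 0.662, -0.243, 0.665]
ft_force: [-0.3, -0.8, -1.4]
grip_width: 0.0596
```

Emit:
send_rows([
  [[0, -0.2, -0.2, 0, 0, 0], [0, 0, 0, 0, 0, 0]],
])

```text
time: 29.38
position: [0.6071, -0.0139, 0.0439]
tool_rot: [0.246, 0.661, -0.243, 0.666]
ft_force: [0.2, 0.8, -2.4]
grip_width: 0.0598
```

Run:
```python
from cyl import *
chk("28")
```

```text
under 0.0091 [ 0.6076 -0.014   0.0439] [ 0.009  0.003 -1.   ]
28 scene (12, 36) 12 [ 0.6075 -0.0147]
28 scene (-6, 4) 149 [ 0.6049 -0.0122]
by scene [-0.    0.04 -0.16]
by tcp [-0.   -0.03 -0.12]
```

View pics/d28.png

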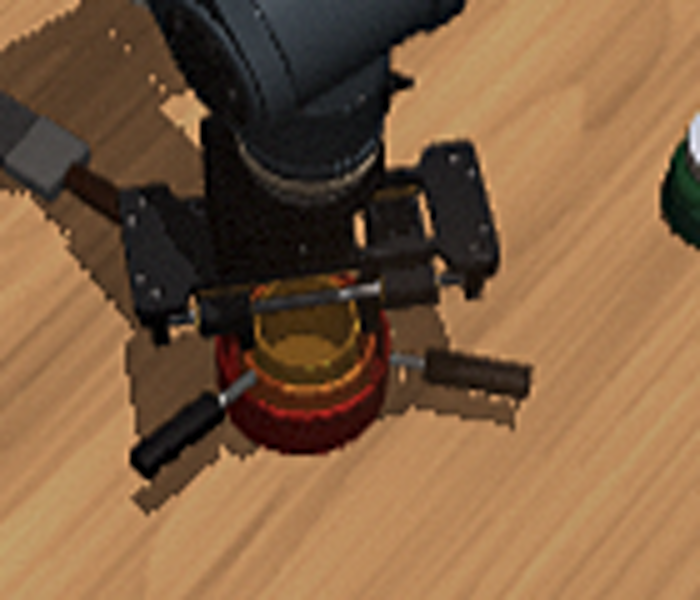

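Emit:
send_rows([
  [[0.2, 0, 0, 0, 0, 0], [0, 0, 0, 0, 0, 0]],
])

```text
time: 29.6
position: [0.6088, -0.0146, 0.0432]
tool_rot: [0.246, 0.66, -0.243, 0.667]
ft_force: [-0.0, 0.6, -2.3]
grip_width: 0.0598
```

Emit:
send_rows([
  [[0, 0, 0, 0, 0, 0], [0, 0, 0, 0, 0, 0], [0, 0, 0, 0, 0, 0], [0, 0, 0, 0, 0, 0]],
], gripper=0.1)

```text
time: 29.93
position: [0.6093, -0.0146, 0.043]
tool_rot: [0.246, 0.66, -0.243, 0.667]
ft_force: [-0.1, -0.0, -1.3]
grip_width: 0.0756
```

Emit:
send_rows([
  [[-0.5, 0, 0, 0, 0, 0], [-1, 0, 0, 0, 0, 0], [-2, 0, 0, 0, 0, 0], [-3, 0, 0, 0, 0, 0], [-3, 0, 0, 0, 0, 0], [-3, 0, 0, 0, 0, 0], [-2, 0, 0, 0, 0, 0]],
])

```text
time: 30.52
position: [0.6032, -0.0139, 0.1909]
tool_rot: [0.246, 0.665, -0.243, 0.662]
ft_force: [0.5, 0.3, 0.5]
grip_width: 0.078
```

Emit:
send_rows([
  [[0, 2, -2, 0, 0, 0], [0, 3, -2.5, 0, 0, 0], [0, 3, -2.5, 0, 0, 0], [0, 3, -2.5, 0, 0, 0], [0, 3, -2.5, 0, 0, 0], [0, 3, -2.5, 0, 0, 0], [0, 3, -2.5, 0, 0, 0], [0, 0, 0, 0, 0, 0]],
])

```text
time: 31.18
position: [0.612, 0.2555, 0.2099]
tool_rot: [0.252, 0.653, -0.243, 0.671]
ft_force: [-0.8, -0.2, -0.3]
grip_width: 0.0786
```

Run:
```python
from cyl import *
view("30",(180,110),(190,90))
for n in("top","scene"):
    p,d=load(n,"30");X=cloud(n,d);hsv=cv2.cvtColor(p,cv2.COLOR_RGB2HSV)
    rr=np.hypot(X[...,0]-.6065,X[...,1]+.0134)
    m=(np.abs(rr-.0285)<.004)&(hsv[...,1]>100)&(X[...,2]>.06)&(X[...,2]<.1)
    print(n,m.sum(),"yellow rim z",np.percentile(X[m][:,2],[50,80,95]).round(4),fitc(X[m&(X[...,2]>.074)][:,:2])[0].round(4))
    m=(rr<.02);print("floor",np.median(X[m][:,2]))
    m=(p.max(2)<60)&(rr>.07)&(rr<.14)&(X[...,2]>.03)&(X[...,2]<.1)
    Y=X[m]-[.6055,-.013,0];a=np.degrees(np.arctan2(Y[:,1],Y[:,0]))
    for lo,hi in((0,60),(-140,-60),(100,175)):
        k=(a>lo)&(a<hi);print(lo,k.sum(),np.median(a[k]).round(1),np.percentile(Y[k,2],[50,90]).round(4)) if k.any() else None
cyl("30",(-6,4),.01,.045,.05,(.605,-.0125))
```

```text
top 109 yellow rim z [0.0793 0.081  0.0824] [ 0.6079 -0.0147  0.0279]
floor 0.0119457346066284
0 106 30.0 [0.0557 0.0584]
-140 117 -99.5 [0.0698 0.072 ]
100 101 138.2 [0.084  0.0863]
scene 95 yellow rim z [0.0784 0.0817 0.0839] [ 0.6095 -0.0154  0.0281]
floor 0.01469127060280817
0 122 25.8 [0.0557 0.0597]
-140 127 -95.6 [0.0707 0.0746]
100 75 136.7 [0.0856 0.0884]
30 scene (-6, 4) 142 [ 0.6049 -0.0122]
```

View pics/top30.png

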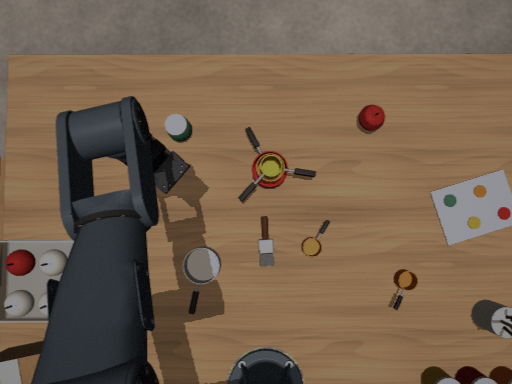

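View pics/c30.png

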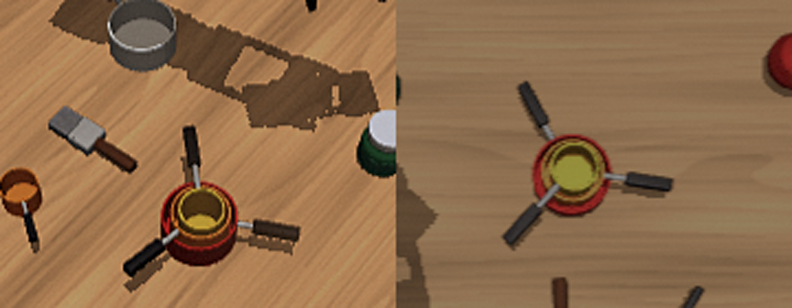

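The nest shows at (270,168) in the top view. The yellow floor is at 12 mm and its rim at 80–81 mm, both as expected for full seating. The handles sit near 28°, −97° and 137°, and the bystanders look unmoved.

Run:
```python
from h import *
print(hand_in(),get_obs()['time'])
```

```text
the job is handed in; nothing more can be done
the job is handed in; nothing more can be done
```

The three pots are nested as asked, and I handed the job in at about 31.3 s, well under the 67 s limit. I stood the yellow pot upright on the bare table and let go of it. Then I set the orange pot into the red one and the yellow into the orange, lowering each until it stopped on the floor below before releasing.

**Last checks:**
- **Seating:** In the top view the yellow floor is at 12 mm and its rim at about 80–81 mm, as expected when both pots are fully home. The scene camera read the floor slightly higher, at 14.7 mm, but on this job it usually reads 1–3 mm above the top camera.
- **Handles:** Red is at about 28°, orange at −97° and yellow at 137°, so neighbouring handles are at least 109° apart.
- **Red pot:** It stayed where it was, to within 1 mm.
- **Bystanders:** I judged the apple, jar and brush by eye only; they look unmoved, and the gripper was clear of everything.

**What disagreed or went wrong:**
- **Fingertip position:** Both cameras show the real fingertips ending about 28 mm short of the reported TCP. Because of that, the first yellow grasp held a chord near the tips, and the first close on the orange pot shut in the air above it. I corrected for the offset in every later grasp.
- **Touchdown:** The wrist force showed no clear contact, so I took touchdown from the height no longer dropping, and checked it with the cameras.

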